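# Transfer heated sample vials to the rack in reverse order

### The arm

A 7-joint arm with a two-finger parallel gripper is mounted at the origin on the work surface. World frame = base frame: x ahead of the robot, y to its left, z up, the work surface at z = 0. Lengths are in m, angles in degrees, forces in N, time in s.
With the tool pointing down it reaches from about 0.425 to 1.025 m from the base axis. Payload 9.4 kg.
Tool frame: the origin (TCP) lies where the fingers leave the gripper's body, on its centre line; the fingertips stand 84 mm ahead of it and the grasp point (between the pads) lies 65 mm ahead of it (tcp_to_tips is the distance from the TCP to the fingertips, in m); z points along the fingers, y is the direction in which the jaws open and shut (so a half turn about z gives the same grasp; the last joint's range is limited). The gripper opens to 93 mm and grips with 3 to 60 N. Pads are 15 mm wide; open, the fingers measure 128 mm over their backs; the gripper's body (75 mm by 188 mm) begins 65 mm behind the grasp point.
Start: joints at [-78.363, 34.337, -0.143, 91.639, 0.103, 54.024, -4.572], TCP at [0.2, 0.697, 0.303] pointing down, gripper open.
Joint ranges: [-147.43, 147.43], [-19.82, 112.94], [-74.19, 73.91], [6.32, 146.72], [-59.91, 239.91], [6.04, 106.73], [-150.56, 150.56]. Speed limits (degrees/s): [127.2, 127.2, 172.46, 172.46, 180, 180, 180].

### API

Orientations are given as [roll, pitch, yaw] about the fixed x, y, z axes, in that order (R = Rz(yaw) Ry(pitch) Rx(roll)).
In Python, from rig import * gives the robot as it stands.
- The arm moves only by the tool send_rows, never from a script. Its argument "rows" is a list of rows, each an object of numbers: "tx", "ty", "tz": the shift along the tool's x, y, z in mm; "roll": the turn about the tool's z in degrees. A call has 1 to 5 rows; each row shifts and turns the commanded pose from where the row before left it, along the tool's axes as they then stand; what a row does not reach is not made up. A row lasts 1/12 s, in which the tool goes at most 41.7 mm and 7.16 degrees, less where a joint would pass 70% of its speed; a pose out of reach is approached as far as the arm can. A call is refused whole if a number of a shift passes 41.7 or a number of a turn 7.16, either way. A call with a gripper value outside its range is refused whole. "gripper" is the closure, from 0 (fully open) to 1 (shut), set as the call begins (left out, the last holds). The fingers move at their own pace and stop on an object; "force" is the grip in N (left out, the last holds). Time passes only in rows, so rows that do not move let the fingers close. It gives the time, the measured TCP pose, the force and the opening at its end, in the units of the state.
- get_obs(): the state, without advancing time (a new reading comes with each control period).
- camera(name): name is "scene" or "top" or "wrist"; returns a dict with "color" (384x512x3 uint8, blue, green, red), "K" (3x3 intrinsics, pixels), "view" (4x4, takes a point from world to camera coordinates). Camera axes: x right, y up, looking along -z (the intrinsics and any distortion apply to the point x, -y, -z); pixel columns grow to the right and rows downward; lengths in m; the calibration is good to about 2 mm. The wrist camera is an equidistant fisheye: a pixel r from the principal point sees the ray r / f radians off the axis. A picture is of the moment at which its call begins. There is no depth.
- sign_off(): hands the job in, once; it reports no verdict.
The state is a dict: "t": time; "q": joint angles; "dq": joint speeds; "effort": joint torques, N m; "position": TCP position; "tool_rot": TCP orientation; "ft_force": force on the tool from outside, world axes, zero at the start; "moment": the same for the moment, N m; "grip_width": finger opening in m.
Only numpy, scipy, OpenCV 4.12 (cv2) and the standard library are available. Lean on these libraries where they do the work, as an engineer would, in place of code of your own. Each camera call takes 0.05 s, during which the arm holds its last target. There are 200 camera calls.

### The job

Move the four capped vials from the dry-block heater to the empty grey rack, one to a pocket, in reverse order: the vial nearest the heater's knob goes into the pocket farthest from the rack's handle, the next one into the next pocket, and so on, until the vial that stood farthest from the knob is in the pocket beside the handle. Keep the vials upright, set them down gently on the pocket floors, and let go of them. The flask, the bottle and the beaker that stand clear of the heater and rack are not part of the job.

Things in the scene. Friction and masses are not known exactly. Their poses are not given: they have to be found in the camera images.
- heater: White dry-block heater on the bench, fixed, 310 x 82 mm and 62 mm high at its knob end. Four square aluminium inserts sit in it in one row along its x axis, centred at x = -93, -31, +31 and +93 mm, and a black control knob (28 mm across, top 80 mm above the bench) stands on its +x end at x = +155 mm. Origin: on the bench under the middle of the row; z up. It may stand on either side, turned any way.
- rack: Grey plastic rack on the bench, fixed, 262 x 68 mm, 18 mm high, empty at the start, with four square pockets (47 mm wide, 12 mm deep, floor 6 mm above the bench) in one row along its x axis, centred at x = -93, -31, +31 and +93 mm, y = 0. A black arched carrying handle (45 mm high, 66 mm wide, of 10 mm bar) stands at its +x end, at x = +143 mm. Origin: on the bench under the middle of the row; z up. It may stand on either side, turned any way.
- vial1_mid (a point): Loose upright sample vial of amber glass (straight round body 30 mm across and 57 mm tall, 40 to 85 g) with a wide flat round cap, 33 mm across (76 mm tall overall), in blue plastic like the other caps. The point lies on its axis, 40 mm above its underside, on the straight glass; z up along the axis. It starts in insert1, which may be anywhere in the heater's row.
- vial2_mid (a point): Loose upright sample vial of amber glass (straight round body 30 mm across and 57 mm tall, 40 to 85 g) with a narrow round cap, 15 mm across (82 mm tall overall), in blue plastic like the other caps. The point lies on its axis, 40 mm above its underside, on the straight glass; z up along the axis. It starts in insert2, which may be anywhere in the heater's row.
- vial3_mid (a point): Loose upright sample vial of amber glass (straight round body 30 mm across and 57 mm tall, 40 to 85 g) with a square cap, 23 mm wide (78 mm tall overall), in blue plastic like the other caps. The point lies on its axis, 40 mm above its underside, on the straight glass; z up along the axis. It starts in insert3, which may be anywhere in the heater's row.
- vial4_mid (a point): Loose upright sample vial of amber glass (straight round body 30 mm across and 57 mm tall, 40 to 85 g) with a thumb-tab cap: a flat disc 33 mm across with an upright tab 28 x 6 mm on it (81 mm tall overall), in blue plastic like the other caps. The point lies on its axis, 40 mm above its underside, on the straight glass; z up along the axis. It starts in insert4, which may be anywhere in the heater's row.
- insert1: Plain aluminium insert of the heater, fixed, 56 x 62 mm, 22 mm high, its underside 40 mm above the bench, with a square well 44 mm wide and 10 mm deep (well floor 52 mm above the bench). All four look alike. vial1 stands in this one at the start, up to 6 mm off its centre. Origin: centre of its underside; axes as the heater's.
- insert2: Plain aluminium insert of the heater, fixed, 56 x 62 mm, 22 mm high, its underside 40 mm above the bench, with a square well 44 mm wide and 10 mm deep (well floor 52 mm above the bench). All four look alike. vial2 stands in this one at the start, up to 6 mm off its centre. Origin: centre of its underside; axes as the heater's.
- insert3: Plain aluminium insert of the heater, fixed, 56 x 62 mm, 22 mm high, its underside 40 mm above the bench, with a square well 44 mm wide and 10 mm deep (well floor 52 mm above the bench). All four look alike. vial3 stands in this one at the start, up to 6 mm off its centre. Origin: centre of its underside; axes as the heater's.
- insert4: Plain aluminium insert of the heater, fixed, 56 x 62 mm, 22 mm high, its underside 40 mm above the bench, with a square well 44 mm wide and 10 mm deep (well floor 52 mm above the bench). All four look alike. vial4 stands in this one at the start, up to 6 mm off its centre. Origin: centre of its underside; axes as the heater's.

How it is judged:
By the outcome, as a careful person would: the job done as asked, in the order asked, and still so for the second after the job is handed in, with the robot touching nothing.
It also fails if it takes over 115 s, if anything falls off the work surface, if the arm or the gripper's body presses on something with over 40 N, if the wrist force passes 120 N, or if a joint passes its speed limit or range.

## Working session

There is one attempt and no reset: what is moved stays moved. The work goes in short steps, Python scripts to look and compute and a tool call to move; the robot and the scene stay as the last step left them, time stands still between calls to the robot, and variables do not carry over. Pictures are saved under pics/ and viewed, about 12 in all and at most 16, crops included, and the job is handed in when it is done.

Besides the shell and the picture viewer there is one more tool, called by a JSON object that holds its "name" and its "arguments". send_rows: Moves the arm, as the interface text tells. Its arguments: {"type":"object","properties":{"rows":{"type":"array"},"gripper":{"type":"number"},"force":{"type":"number"}},"required":["rows"]}

```bash
mkdir -p pics; ls
python3 - <<'E'
from rig import *
import cv2
print(get_obs())
for n in("top","scene"):
    c=camera(n);cv2.imwrite(f"pics/{n}0.png",c["color"]);print(n,c["K"],c["view"],c.keys())
E
```

```text
pics
{'t': 0.0, 'q': array([-78.36360176,  34.3852456 ,  -0.14460781,  91.67967817,
         0.10144254,  54.02389346,  -4.57279944]), 'dq': array([-0.03197049, -0.02847126,  0.11725212,  0.0034624 , -0.05495414,
       -0.11429473,  0.09496202]), 'effort': array([ 3.60016084e-04, -7.65048409e+01,  1.49777781e+00, -2.52344906e+01,
       -5.22600522e-02,  1.68971746e-02,  1.47334813e-04]), 'position': array([0.20012762, 0.6964666 , 0.30185876]), 'tool_rot': array([-1.79911619e+02,  7.40318363e-03,  1.63969866e+02]), 'ft_force': array([ 0.82593554,  0.00480701, -0.58721782]), 'moment': array([-0.02800957, -0.04880011, -0.01868116]), 'grip_width': 0.09278771886025633}
top [[352.53571409   0.         259.51861081]
 [  0.         352.53571409 193.44761319]
 [  0.           0.           1.        ]] [[-3.14620108e-03 -9.99721843e-01  2.33738852e-02 -2.30337628e-02]
 [ 9.92031135e-01 -1.76236238e-04  1.25992841e-01 -5.25727047e-01]
 [-1.25953676e-01  2.35840206e-02  9.91755749e-01 -9.27956009e-01]
 [ 0.00000000e+00  0.00000000e+00  0.00000000e+00  1.00000000e+00]] dict_keys(['color', 'K', 'view'])
scene [[481.71629781   0.         265.31831333]
 [  0.         481.71629781 195.49377726]
 [  0.           0.           1.        ]] [[ 0.62367033  0.78168365 -0.00244657 -0.31450091]
 [-0.57666205  0.46220129  0.67366968  0.26925119]
 [ 0.52772739 -0.41873695  0.73902853 -1.54214429]
 [ 0.          0.          0.          1.        ]] dict_keys(['color', 'K', 'view'])
```

View pics/top0.png

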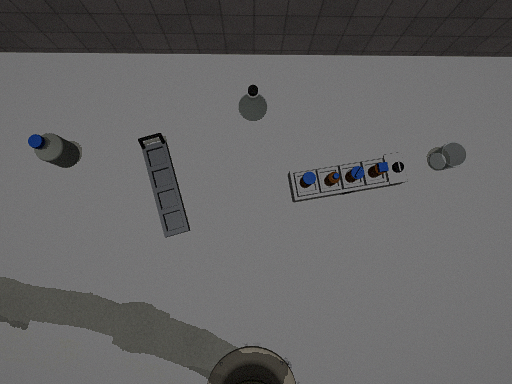

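View pics/scene0.png

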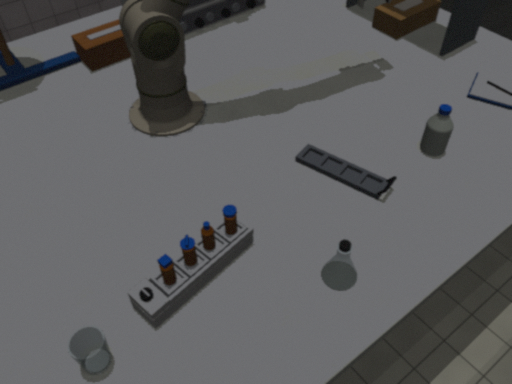

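The top view shows the rack at about (165,185) with its handle at the upper end, and the heater at about (345,178) with its knob at the right (398,167). The flask, bottle and beaker stand clear of both. I'll enlarge these areas next.

Run:
```python
import cv2,numpy as np
t=cv2.imread("pics/top0.png");s=cv2.imread("pics/scene0.png")
def crop(im,x,y,w,h,k,f):
    c=cv2.resize(im[y:y+h,x:x+w],None,fx=k,fy=k,interpolation=cv2.INTER_CUBIC)
    c=cv2.convertScaleAbs(c,alpha=1.5)
    for i in range(0,w,10):
        cv2.line(c,(i*k,0),(i*k,6),(0,255,0),1)
        if i%20==0: cv2.putText(c,str(x+i),(i*k,16),0,.35,(0,255,0))
    for i in range(0,h,10):
        cv2.line(c,(0,i*k),(6,i*k),(0,255,0),1); cv2.putText(c,str(y+i),(8,i*k+4),0,.35,(0,255,0))
    cv2.imwrite(f,c)
crop(t,280,140,130,70,6,"pics/h.png")
crop(t,125,125,80,118,5,"pics/r.png")
crop(s,125,195,135,120,5,"pics/hs.png")
```

```text
(no output)
```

View pics/h.png

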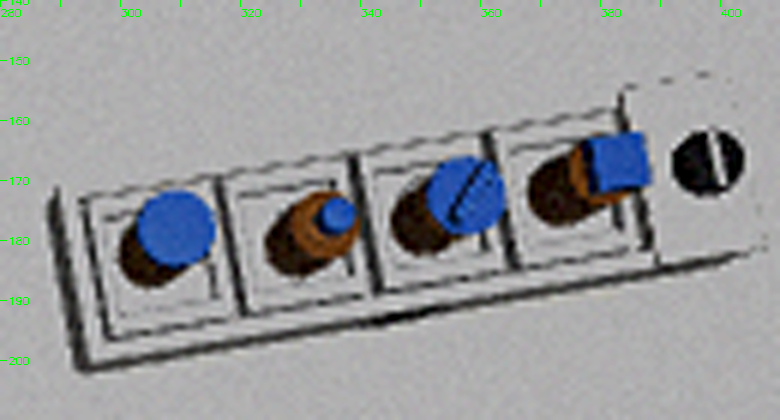

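View pics/r.png

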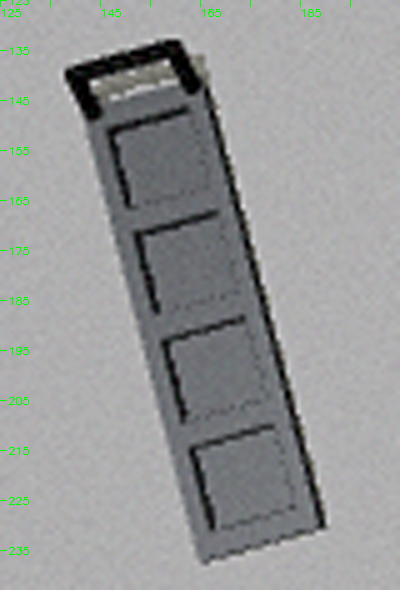

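View pics/hs.png

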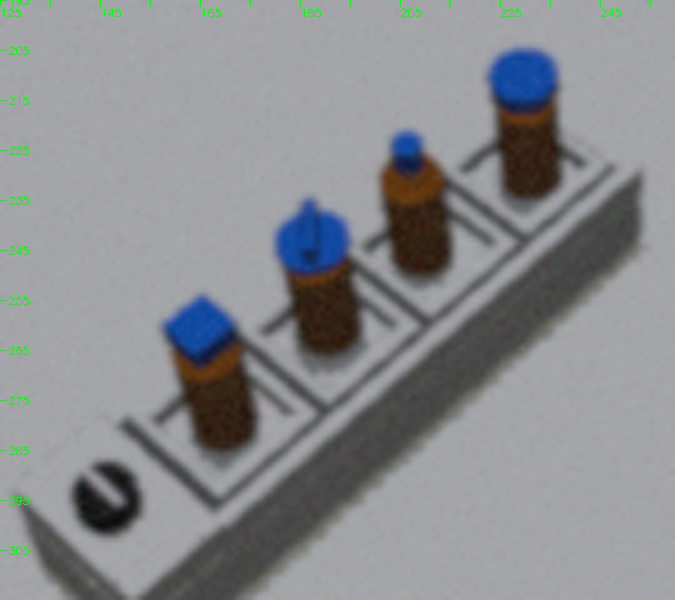

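The knob order is confirmed in both views: square (v3), tab (v4), narrow (v2), wide (v1). The rack's handle is at its far end. Next I fit the poses.

```bash
cat > h.py <<'E'
import numpy as np,cv2
from scipy.optimize import least_squares
K={'top':(352.5357,259.5186,193.4476),'scene':(481.7163,265.3183,195.4938)}
V={'top':np.array([[-3.14620108e-03,-9.99721843e-01,2.33738852e-02,-2.30337628e-02],[9.92031135e-01,-1.76236238e-04,1.25992841e-01,-5.25727047e-01],[-1.25953676e-01,2.35840206e-02,9.91755749e-01,-9.27956009e-01]]),
'scene':np.array([[0.62367033,0.78168365,-0.00244657,-0.31450091],[-0.57666205,0.46220129,0.67366968,0.26925119],[0.52772739,-0.41873695,0.73902853,-1.54214429]])}
def proj(n,p):
    c=V[n][:,:3]@np.asarray(p,float)+V[n][:,3];f,u,v=K[n];return np.array([u+f*c[0]/-c[2],v-f*c[1]/-c[2]])
def ray(n,px,z):
    f,u,v=K[n];d=V[n][:,:3].T@np.array([(px[0]-u)/f,-(px[1]-v)/f,-1]);o=-V[n][:,:3].T@V[n][:,3]
    return (o+d*(z-o[2])/d[2])
def tri(a,b):
    r=least_squares(lambda p:np.r_[proj('top',p)-a,proj('scene',p)-b],[.6,0,.1]);return r.x,r.fun
def fit(obj,px,n):
    f=lambda s:np.concatenate([proj(m,[s[0]+np.cos(s[2])*o[0]-np.sin(s[2])*o[1],s[1]+np.sin(s[2])*o[0]+np.cos(s[2])*o[1],o[2]])-p for o,p,m in zip(obj,px,n)])
    best=min((least_squares(f,[.6,0,a]) for a in np.radians([0,90,180,270])),key=lambda r:r.cost)
    return best.x,best.fun
E
python3 - <<'E'
from h import *
T=lambda L,k,x,y:[(a/k+x,b/k+y) for a,b in L]
# rack
h=.0235;o=[];
for c in(.093,-.093): o+=[(c+h,h,.018),(c+h,-h,.018),(c-h,h,.018),(c-h,-h,.018)]
px=T([(110,130),(187,107),(130,208),(207,187),(190,448),(273,426),(212,528),(295,508)],5,125,125)
x,r=fit(o,px,['top']*8);print('rack',x[:2],np.degrees(x[2]),r.round(1))
R=x
for c in(-.093,-.031,.031,.093):print(c,x[:2]+c*np.array([np.cos(x[2]),np.sin(x[2])]))
# heater
o=[(.155,0,.08),(-.121,.031,.062),(-.121,-.031,.062),(.121,.031,.062),(.121,-.031,.062)]
p=T([(708,162),(85,200),(110,338),(622,108),(648,250)],6,280,140)
p2=T([(107,497),(217,507)],5,125,195)
x,r=fit(o+[(.155,0,.08),(.121,-.031,.062)],p+p2,['top']*5+['scene']*2);print('heater',x[:2],np.degrees(x[2]),r.round(1))
a=T([(175,228),(338,215),(466,196),(617,161)],6,280,140)
b=T([(524,80),(406,148),(313,243),(201,328)],5,125,195)
for n,z,q,s,c in zip('1243',(.124,.130,.124,.124),a,b,(-.093,-.031,.031,.093)):
    P,rr=tri(q,s);print(n,P.round(4),rr.round(1),'top@z',ray('top',q,z).round(4),'sc@z',ray('scene',s,z).round(4),'ins',(x[:2]+c*np.array([np.cos(x[2]),np.sin(x[2])])).round(4))
E
```

```text
rack [0.54239034 0.23653577] 376.09144560173524 [-0.6 -0.2  0.4 -0.1 -0.5  0.1  0.6 -0.3 -0.   0.1  0.1 -0.3 -0.1  0.7
  0.1 -0.1]
-0.093 [0.45303403 0.21075884]
-0.031 [0.51260491 0.22794346]
0.031 [0.57217578 0.24512807]
0.093 [0.63174666 0.26231269]
heater [ 0.57432831 -0.23921073] 282.5135922246115 [  0.1  -6.6  -0.6  -0.8   0.6  -1.3  -3.4  -4.4  -1.7  -6.    2.8   1.4
 -15.6 -14.9]
1 [ 0.5542 -0.1448  0.1215] [-0.5 -0.3 -0.5  0. ] top@z [ 0.553  -0.1456  0.124 ] sc@z [ 0.5568 -0.1449  0.124 ] ins [ 0.5542 -0.1484]
2 [ 0.5586 -0.2115  0.1282] [-0.5 -0.3 -0.5 -0. ] top@z [ 0.5574 -0.2123  0.13  ] sc@z [ 0.5607 -0.2113  0.13  ] ins [ 0.5676 -0.2089]
4 [ 0.569  -0.2683  0.1169] [-0.6 -0.4 -0.6 -0. ] top@z [ 0.5666 -0.2677  0.124 ] sc@z [ 0.5749 -0.2694  0.124 ] ins [ 0.581  -0.2695]
3 [ 0.5824 -0.3305  0.1242] [-0.6 -0.4 -0.6 -0. ] top@z [ 0.5816 -0.332   0.124 ] sc@z [ 0.5831 -0.3296  0.124 ] ins [ 0.5945 -0.33  ]
```

```bash
cat >> h.py <<'E'
def plan(tgt,yaw,step=40.,cur=None):
    """rows from measured pose to TCP target (m), yaw (deg), tool down"""
    from rig import get_obs
    s=get_obs();p=np.array(s['position'])*1e3;y=s['tool_rot'][2]
    if cur is not None:p=np.array(cur[:3])*1e3;y=cur[3]
    t=np.array(tgt)*1e3;dy=(yaw-y+180)%360-180
    n=max(1,int(np.ceil(max(np.linalg.norm(t-p)/step,abs(dy)/7.1))))
    print('from',p.round(1),round(y,1),'n',n)
    for i in range(n):
        d=(t-p)/(n-i);a=np.radians(y);c,s_=np.cos(a),np.sin(a)
        tx,ty,tz=round(c*d[0]+s_*d[1],1),round(s_*d[0]-c*d[1],1),round(-d[2],1)
        r=round(-(dy)/n,2)
        p=p+np.array([c*tx+s_*ty,s_*tx-c*ty,-tz]);y-=r
        print(('' if i%5 else '\n')+'{"tx":%g,"ty":%g,"tz":%g,"roll":%g},'%(tx,ty,tz,r),end='')
    print('\nend',p.round(1),round(y,2))
E
python3 - <<'E'
from h import *
T=lambda L,k,x,y:[(a/k+x,b/k+y) for a,b in L]
o=[(.155,0,.08),(-.121,.031,.062),(-.121,-.031,.062),(.121,.031,.062),(.121,-.031,.062)]
p=T([(708,162),(85,200),(110,338),(622,108),(648,250)],6,280,140)
p2=T([(107,497),(217,507)],5,125,195)
x,r=fit(o+[(.155,0,.08),(.121,.031,.062)],p+p2,['top']*5+['scene']*2);print('heater',x[:2],np.degrees(x[2]),r.round(1))
for c in (-.093,-.031,.031,.093):print(c,(x[:2]+c*np.array([np.cos(x[2]),np.sin(x[2])])).round(4))
plan([.560,-.330,.30],102)
E
```

```text
heater [ 0.56742772 -0.24143721] -79.6818096912778 [ 1.6 -1.8  0.3 -0.   0.7 -0.3 -1.6 -0.4 -0.7 -1.8 -1.7 -1.9 -0.1 -1.6]
-0.093 [ 0.5508 -0.1499]
-0.031 [ 0.5619 -0.2109]
0.031 [ 0.573  -0.2719]
0.093 [ 0.5841 -0.3329]
from [200.2 696.5 301.9] 164.0 n 28

{"tx":-22.5,"ty":-31.7,"tz":0.1,"roll":2.21},{"tx":-23.7,"ty":-30.8,"tz":0.1,"roll":2.21},{"tx":-24.8,"ty":-29.9,"tz":0.1,"roll":2.21},{"tx":-26,"ty":-28.9,"tz":0.1,"roll":2.21},{"tx":-27.1,"ty":-27.9,"tz":0.1,"roll":2.21},
{"tx":-28.1,"ty":-26.8,"tz":0.1,"roll":2.21},{"tx":-29.1,"ty":-25.7,"tz":0.1,"roll":2.21},{"tx":-30.1,"ty":-24.5,"tz":0.1,"roll":2.21},{"tx":-31,"ty":-23.4,"tz":0.1,"roll":2.21},{"tx":-31.9,"ty":-22.1,"tz":0.1,"roll":2.21},
{"tx":-32.7,"ty":-20.9,"tz":0.1,"roll":2.21},{"tx":-33.5,"ty":-19.6,"tz":0,"roll":2.21},{"tx":-34.3,"ty":-18.3,"tz":0.1,"roll":2.21},{"tx":-34.9,"ty":-17,"tz":0,"roll":2.21},{"tx":-35.6,"ty":-15.6,"tz":0.1,"roll":2.21},
{"tx":-36.2,"ty":-14.2,"tz":0,"roll":2.21},{"tx":-36.7,"ty":-12.8,"tz":0.1,"roll":2.21},{"tx":-37.1,"ty":-11.4,"tz":0,"roll":2.21},{"tx":-37.6,"ty":-10,"tz":0.1,"roll":2.21},{"tx":-37.9,"ty":-8.5,"tz":0,"roll":2.21},
{"tx":-38.2,"ty":-7.1,"tz":0.1,"roll":2.21},{"tx":-38.4,"ty":-5.6,"tz":0,"roll":2.21},{"tx":-38.6,"ty":-4.1,"tz":0.1,"roll":2.21},{"tx":-38.8,"ty":-2.6,"tz":0,"roll":2.21},{"tx":-38.8,"ty":-1.1,"tz":0.1,"roll":2.21},
{"tx":-38.9,"ty":0.4,"tz":0,"roll":2.21},{"tx":-38.8,"ty":1.9,"tz":0.1,"roll":2.21},{"tx":-38.7,"ty":3.5,"tz":0,"roll":2.21},
end [ 560. -330.  300.] 102.09
```

{"name": "send_rows", "arguments": {"rows": [{"tx": -31.5, "ty": -25.4, "tz": -1}, {"tx": -31.5, "ty": -25.4, "tz": -1}, {"tx": -31.5, "ty": -25.4, "tz": -1}, {"tx": -31.5, "ty": -25.4, "tz": -1}, {"tx": -31.5, "ty": -25.4, "tz": -1}], "gripper": 0, "force": 20}}

```text
$.rows[0]: bad value
```

{"name": "send_rows", "arguments": {"rows": [{"tx": -31.5, "ty": -25.4, "tz": -1}, {"tx": -31.5, "ty": -25.4, "tz": -1}, {"tx": -31.5, "ty": -25.4, "tz": -1}, {"tx": -31.5, "ty": -25.4, "tz": -1}, {"tx": -31.5, "ty": -25.4, "tz": -1}]}}

```text
$.rows[0]: bad value
```

{"name": "send_rows", "arguments": {"rows": [{"tx": -31.5, "ty": -25.4, "tz": -1}, {"tx": -31.5, "ty": -25.4, "tz": -1}, {"tx": -31.5, "ty": -25.4, "tz": -1}, {"tx": -31.5, "ty": -25.4, "tz": -1}, {"tx": -31.5, "ty": -25.4, "tz": -1}]}}

```text
$.rows[0]: bad value
```

```bash
python3 -c "
from h import *
plan([.583,-.331,.30],100.3)"
```

```text
from [200.2 696.5 301.9] 164.0 n 28

{"tx":-23.3,"ty":-31.5,"tz":0.1,"roll":2.27},{"tx":-24.5,"ty":-30.5,"tz":0.1,"roll":2.27},{"tx":-25.7,"ty":-29.6,"tz":0.1,"roll":2.27},{"tx":-26.8,"ty":-28.5,"tz":0.1,"roll":2.27},{"tx":-28,"ty":-27.4,"tz":0.1,"roll":2.27},
{"tx":-29,"ty":-26.3,"tz":0.1,"roll":2.27},{"tx":-30,"ty":-25.1,"tz":0.1,"roll":2.27},{"tx":-31,"ty":-23.9,"tz":0.1,"roll":2.27},{"tx":-31.9,"ty":-22.7,"tz":0.1,"roll":2.27},{"tx":-32.8,"ty":-21.4,"tz":0.1,"roll":2.27},
{"tx":-33.6,"ty":-20.1,"tz":0.1,"roll":2.27},{"tx":-34.4,"ty":-18.7,"tz":0,"roll":2.27},{"tx":-35.1,"ty":-17.4,"tz":0.1,"roll":2.27},{"tx":-35.8,"ty":-15.9,"tz":0,"roll":2.27},{"tx":-36.4,"ty":-14.5,"tz":0.1,"roll":2.27},
{"tx":-36.9,"ty":-13.1,"tz":0,"roll":2.27},{"tx":-37.4,"ty":-11.6,"tz":0.1,"roll":2.27},{"tx":-37.8,"ty":-10.1,"tz":0,"roll":2.27},{"tx":-38.2,"ty":-8.6,"tz":0.1,"roll":2.27},{"tx":-38.5,"ty":-7.1,"tz":0,"roll":2.27},
{"tx":-38.8,"ty":-5.5,"tz":0.1,"roll":2.27},{"tx":-39,"ty":-4,"tz":0,"roll":2.27},{"tx":-39.1,"ty":-2.5,"tz":0.1,"roll":2.27},{"tx":-39.2,"ty":-0.9,"tz":0,"roll":2.27},{"tx":-39.1,"ty":0.7,"tz":0.1,"roll":2.27},
{"tx":-39.1,"ty":2.2,"tz":0,"roll":2.27},{"tx":-39,"ty":3.7,"tz":0.1,"roll":2.27},{"tx":-38.8,"ty":5.3,"tz":0,"roll":2.27},
end [ 583. -331.  300.] 100.41
```

{"name": "send_rows", "arguments": {"rows": [{"tx": -31.5, "ty": -25.4, "tz": -1, "roll": 0}, {"tx": -31.5, "ty": -25.4, "tz": -1, "roll": 0}, {"tx": -31.5, "ty": -25.4, "tz": -1, "roll": 0}, {"tx": -31.5, "ty": -25.4, "tz": -1, "roll": 0}, {"tx": -31.5, "ty": -25.4, "tz": -1, "roll": 0}], "gripper": 0, "force": 20}}

```text
t: 0.52
position: [0.3172, 0.5295, 0.3074]
tool_rot: [-180.0, 0.0, 164.0]
ft_force: [0.8, -0.4, 0.3]
grip_width: 0.0929
```

{"name": "send_rows", "arguments": {"rows": [{"tx": -31.5, "ty": -25.4, "tz": -1, "roll": 0}, {"tx": -31.5, "ty": -25.4, "tz": -1, "roll": 0}, {"tx": -31.5, "ty": -25.4, "tz": -1, "roll": 0}, {"tx": -31.5, "ty": -25.4, "tz": -1, "roll": 0}, {"tx": -31.5, "ty": -25.4, "tz": -1, "roll": 0}]}}

```text
t: 0.93
position: [0.4335, 0.3638, 0.3127]
tool_rot: [-180.0, -0.0, 164.0]
ft_force: [0.7, 0.2, -0.3]
grip_width: 0.0927
```

{"name": "send_rows", "arguments": {"rows": [{"tx": -31.5, "ty": -25.4, "tz": -1, "roll": 0}, {"tx": -31.5, "ty": -25.4, "tz": -1, "roll": 0}, {"tx": -31.5, "ty": -25.4, "tz": -1, "roll": 0}, {"tx": -31.5, "ty": -25.4, "tz": -1, "roll": 0}, {"tx": -31.5, "ty": -25.4, "tz": -1, "roll": 0}]}}

```text
t: 1.35
position: [0.5498, 0.1983, 0.3177]
tool_rot: [-180.0, -0.0, 164.0]
ft_force: [0.2, -0.4, -0.3]
grip_width: 0.0931
```

```bash
python3 -c "
from h import *
plan([.583,-.331,.30],100.3)"
```

```text
from [549.8 198.3 317.7] 164.0 n 14

{"tx":-12.7,"ty":-35.7,"tz":1.3,"roll":4.55},{"tx":-15.5,"ty":-34.6,"tz":1.3,"roll":4.55},{"tx":-18.2,"ty":-33.2,"tz":1.3,"roll":4.55},{"tx":-20.8,"ty":-31.7,"tz":1.3,"roll":4.55},{"tx":-23.2,"ty":-29.9,"tz":1.2,"roll":4.55},
{"tx":-25.5,"ty":-28,"tz":1.3,"roll":4.55},{"tx":-27.7,"ty":-25.9,"tz":1.2,"roll":4.55},{"tx":-29.6,"ty":-23.6,"tz":1.3,"roll":4.55},{"tx":-31.4,"ty":-21.2,"tz":1.2,"roll":4.55},{"tx":-33,"ty":-18.6,"tz":1.3,"roll":4.55},
{"tx":-34.4,"ty":-15.9,"tz":1.2,"roll":4.55},{"tx":-35.5,"ty":-13.2,"tz":1.3,"roll":4.55},{"tx":-36.4,"ty":-10.3,"tz":1.2,"roll":4.55},{"tx":-37.1,"ty":-7.3,"tz":1.3,"roll":4.55},
end [ 583. -331.  300.] 100.27
```

Batched calls execute in order and track well.

{"name": "send_rows", "arguments": {"rows": [{"tx": -12.7, "ty": -35.7, "tz": 1.3, "roll": 4.55}, {"tx": -15.5, "ty": -34.6, "tz": 1.3, "roll": 4.55}, {"tx": -18.2, "ty": -33.2, "tz": 1.3, "roll": 4.55}, {"tx": -20.8, "ty": -31.7, "tz": 1.3, "roll": 4.55}, {"tx": -23.2, "ty": -29.9, "tz": 1.2, "roll": 4.55}]}}

```text
t: 1.77
position: [0.5606, 0.0092, 0.3111]
tool_rot: [-180.0, -0.0, 141.0]
ft_force: [0.1, -0.7, 0.8]
grip_width: 0.0928
```

{"name": "send_rows", "arguments": {"rows": [{"tx": -25.5, "ty": -28, "tz": 1.3, "roll": 4.55}, {"tx": -27.7, "ty": -25.9, "tz": 1.2, "roll": 4.55}, {"tx": -29.6, "ty": -23.6, "tz": 1.3, "roll": 4.55}, {"tx": -31.4, "ty": -21.2, "tz": 1.2, "roll": 4.55}, {"tx": -33, "ty": -18.6, "tz": 1.3, "roll": 4.55}]}}

```text
t: 2.18
position: [0.5724, -0.1797, 0.3049]
tool_rot: [-180.0, -0.0, 118.3]
ft_force: [0.5, 0.4, 0.0]
grip_width: 0.0929
```

{"name": "send_rows", "arguments": {"rows": [{"tx": -34.4, "ty": -15.9, "tz": 1.2, "roll": 4.55}, {"tx": -35.5, "ty": -13.2, "tz": 1.3, "roll": 4.55}, {"tx": -36.4, "ty": -10.3, "tz": 1.2, "roll": 4.55}, {"tx": -37.1, "ty": -7.3, "tz": 1.3, "roll": 4.55}, {"tx": 0, "ty": 0, "tz": 0, "roll": 0}]}}

```text
t: 2.6
position: [0.5805, -0.3373, 0.2998]
tool_rot: [-179.9, 0.3, 99.6]
ft_force: [-1.0, -0.6, 0.4]
grip_width: 0.093
```

Run:
```python
from rig import *
import cv2,numpy as np
c=camera("wrist");print(c["K"].round(2).tolist(),c["view"].round(4).tolist());np.savez("w1.npz",K=c["K"],V=c["view"])
cv2.imwrite("pics/w1.png",cv2.convertScaleAbs(cv2.resize(c["color"],(800,600)),alpha=1.4))
```

```text
[[297.32, 0.0, 259.44], [0.0, 297.32, 189.43], [0.0, 0.0, 1.0]] [[0.9861, 0.1659, -0.0017, -0.5165], [-0.1596, 0.9456, -0.2834, 0.4439], [-0.0454, 0.2798, 0.959, -0.2671], [0.0, 0.0, 0.0, 1.0]]
```

View pics/w1.png

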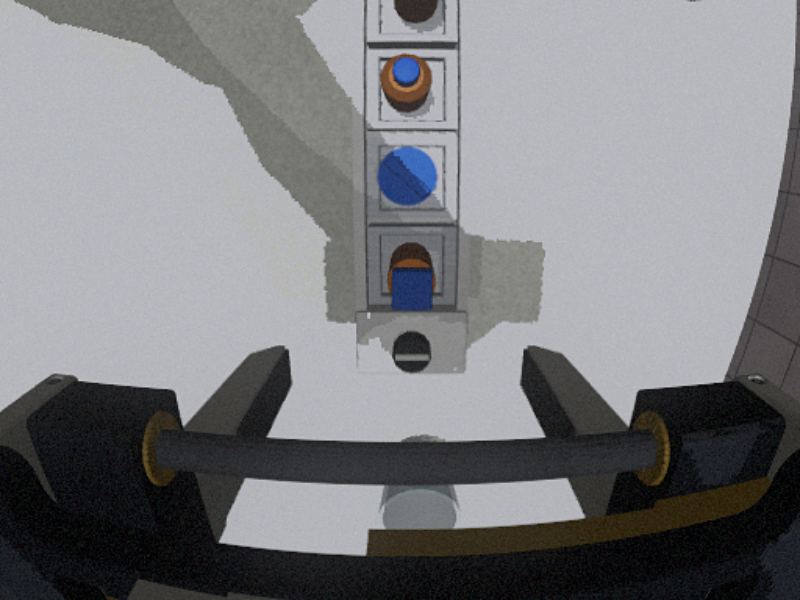

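The wrist view shows the heater row running up the picture: square cap at (412,287), tab cap at (407,176), narrow cap at (405,70), and the knob at (412,351).

```bash
cat >> h.py <<'E'
def wray(K,V,px,z):
    """px in 512x384 wrist picture -> world point at height z"""
    d=np.array([px[0]-K[0,2],px[1]-K[1,2]]);r=np.hypot(*d);th=r/K[0,0]
    q=np.array([d[0]/r*np.sin(th),-d[1]/r*np.sin(th),-np.cos(th)])
    w=V[:3,:3].T@q;o=-V[:3,:3].T@V[:3,3];return (o+w*(z-o[2])/w[2])
E
python3 - <<'E'
from h import *
from rig import get_obs
print(get_obs()['position'],get_obs()['tool_rot'])
d=np.load('w1.npz')
for n,p,z in(('v3',(412,288),.130),('v4',(407,176),.127),('v2',(405.5,69.5),.134),('knob',(412,352),.08),('ins3 L',(367.5,226),.062),('ins3 R',(458.5,225),.062),('ins4 L/2',(367,130),.062),('ins4R',(458,130),.062)):
    print(n,wray(d['K'],d['V'],np.array(p)/1.5625,z).round(4))
E
```

```text
[ 0.58095302 -0.33351503  0.29943887] [-1.79910497e+02  1.18537023e-01  9.98953748e+01]
v3 [ 0.5828 -0.3274  0.13  ]
v4 [ 0.5697 -0.2666  0.127 ]
v2 [ 0.5594 -0.21    0.134 ]
knob [ 0.5937 -0.387   0.08  ]
ins3 L [ 0.5489 -0.307   0.062 ]
ins3 R [ 0.611  -0.2957  0.062 ]
ins4 L/2 [ 0.5382 -0.2415  0.062 ]
ins4R [ 0.5988 -0.2311  0.062 ]
```

The wrist, top and scene estimates agree to about 3 mm, and the insert width measures 62 mm as it should. I descend on v3.

```bash
python3 -c "
from h import *
plan([.5826,-.3287,.157],100.2,step=30)"
```

```text
from [ 581.  -333.5  299.4] 99.9 n 5

{"tx":0.9,"ty":0.5,"tz":28.5,"roll":-0.06},{"tx":0.9,"ty":0.5,"tz":28.5,"roll":-0.06},{"tx":0.9,"ty":0.5,"tz":28.5,"roll":-0.06},{"tx":0.9,"ty":0.5,"tz":28.5,"roll":-0.06},{"tx":0.9,"ty":0.5,"tz":28.4,"roll":-0.06},
end [ 582.6 -328.6  157. ] 100.2
```

{"name": "send_rows", "arguments": {"rows": [{"tx": 1.2, "ty": 0, "tz": 38, "roll": 0}, {"tx": 1.2, "ty": 0, "tz": 38, "roll": 0}, {"tx": 0, "ty": 0, "tz": 36, "roll": 0}, {"tx": 0, "ty": 0, "tz": 20, "roll": 0}, {"tx": 0, "ty": 0, "tz": 11, "roll": 0}]}}

```text
t: 3.07
position: [0.5809, -0.3244, 0.1537]
tool_rot: [-179.8, -0.2, 100.4]
ft_force: [0.0, -0.3, -0.2]
grip_width: 0.0926
```

{"name": "send_rows", "arguments": {"rows": [{"tx": 0, "ty": 0, "tz": 0, "roll": 0}, {"tx": 0, "ty": 0, "tz": 0, "roll": 0}]}}

```text
t: 3.23
position: [0.5821, -0.3263, 0.1574]
tool_rot: [-180.0, -0.0, 100.3]
ft_force: [0.9, -0.1, 1.0]
grip_width: 0.0932
```

Run:
```python
from rig import *
import cv2,numpy as np
s=get_obs();print(s['position'],s['tool_rot'])
c=camera("wrist");np.savez("w2.npz",K=c["K"],V=c["view"])
cv2.imwrite("pics/w2.png",cv2.convertScaleAbs(cv2.resize(c["color"],(800,600)),alpha=1.4))
```

```text
[ 0.58214516 -0.3262582   0.15738602] [-1.79995324e+02 -1.74429242e-02  1.00319479e+02]
```

View pics/w2.png

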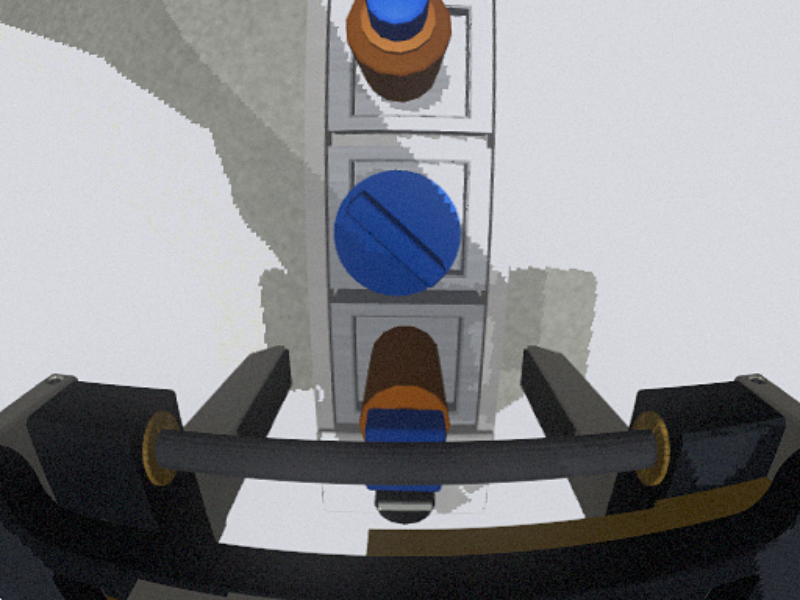

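The vial sits centred between the fingers (about x=405 px, against finger faces at 290 and 523). I close with a small trim, then lift.

{"name": "send_rows", "arguments": {"rows": [{"tx": -2, "ty": 0, "tz": 0, "roll": 0}, {"tx": 0, "ty": 0, "tz": 0, "roll": 0}, {"tx": 0, "ty": 0, "tz": 0, "roll": 0}]}}

```text
t: 3.53
position: [0.5826, -0.3291, 0.1584]
tool_rot: [179.9, 0.1, 100.3]
ft_force: [0.4, -0.0, -0.3]
grip_width: 0.0931
```

{"name": "send_rows", "arguments": {"rows": [{"tx": 0, "ty": 0, "tz": 0, "roll": 0}, {"tx": 0, "ty": 0, "tz": 0, "roll": 0}, {"tx": 0, "ty": 0, "tz": 0, "roll": 0}, {"tx": 0, "ty": 0, "tz": 0, "roll": 0}, {"tx": 0, "ty": 0, "tz": 0, "roll": 0}], "gripper": 0.8, "force": 15}}

```text
t: 3.95
position: [0.5822, -0.3287, 0.157]
tool_rot: [-180.0, -0.0, 100.3]
ft_force: [-0.7, 0.6, 0.5]
grip_width: 0.0644
```

{"name": "send_rows", "arguments": {"rows": [{"tx": 0, "ty": 0, "tz": 0, "roll": 0}, {"tx": 0, "ty": 0, "tz": 0, "roll": 0}, {"tx": 0, "ty": 0, "tz": 0, "roll": 0}, {"tx": 0, "ty": 0, "tz": 0, "roll": 0}, {"tx": 0, "ty": 0, "tz": 0, "roll": 0}]}}

```text
t: 4.37
position: [0.5822, -0.3287, 0.157]
tool_rot: [-180.0, 0.0, 100.3]
ft_force: [-0.4, 0.5, -0.4]
grip_width: 0.0308
```

{"name": "send_rows", "arguments": {"rows": [{"tx": 0, "ty": 0, "tz": 0, "roll": 0}, {"tx": 0, "ty": 0, "tz": 0, "roll": 0}, {"tx": 0, "ty": 0, "tz": 0, "roll": 0}, {"tx": 0, "ty": 0, "tz": -2, "roll": 0}, {"tx": 0, "ty": 0, "tz": -6, "roll": 0}]}}

```text
t: 4.78
position: [0.5819, -0.3284, 0.1645]
tool_rot: [-179.9, -0.0, 100.3]
ft_force: [-0.2, 0.2, -0.3]
grip_width: 0.0297
```

{"name": "send_rows", "arguments": {"rows": [{"tx": 0, "ty": 0, "tz": -15, "roll": 0}, {"tx": 0, "ty": 0, "tz": -25, "roll": 0}, {"tx": 0, "ty": 0, "tz": -30, "roll": 0}, {"tx": 0, "ty": 0, "tz": -30, "roll": 0}, {"tx": 0, "ty": 0, "tz": -25, "roll": 0}]}}

```text
t: 5.2
position: [0.5822, -0.3289, 0.2926]
tool_rot: [179.9, 0.0, 100.3]
ft_force: [0.8, 0.5, -1.5]
grip_width: 0.0294
```

```bash
python3 -c "
from h import *
plan([.453,.2108,.24],196.1,step=38,cur=[.5822,-.3287,.29,100.3])"
```

```text
from [ 582.2 -328.7  290. ] 100.3 n 15

{"tx":36.9,"ty":-2,"tz":3.3,"roll":-6.39},{"tx":36.9,"ty":2.1,"tz":3.3,"roll":-6.39},{"tx":36.5,"ty":6.2,"tz":3.3,"roll":-6.39},{"tx":35.6,"ty":10.2,"tz":3.3,"roll":-6.39},{"tx":34.2,"ty":14.1,"tz":3.3,"roll":-6.39},
{"tx":32.4,"ty":17.8,"tz":3.3,"roll":-6.39},{"tx":30.2,"ty":21.3,"tz":3.4,"roll":-6.39},{"tx":27.7,"ty":24.5,"tz":3.3,"roll":-6.39},{"tx":24.8,"ty":27.5,"tz":3.4,"roll":-6.39},{"tx":21.6,"ty":30,"tz":3.3,"roll":-6.39},
{"tx":18.1,"ty":32.3,"tz":3.4,"roll":-6.39},{"tx":14.4,"ty":34.1,"tz":3.3,"roll":-6.39},{"tx":10.5,"ty":35.4,"tz":3.4,"roll":-6.39},{"tx":6.5,"ty":36.4,"tz":3.3,"roll":-6.39},{"tx":2.3,"ty":36.9,"tz":3.4,"roll":-6.39},
end [453.  210.8 240. ] 196.15
```

{"name": "send_rows", "arguments": {"rows": [{"tx": 36.9, "ty": -2, "tz": 3.3, "roll": -6.39}, {"tx": 36.9, "ty": 2.1, "tz": 3.3, "roll": -6.39}, {"tx": 36.5, "ty": 6.2, "tz": 3.3, "roll": -6.39}, {"tx": 35.6, "ty": 10.2, "tz": 3.3, "roll": -6.39}, {"tx": 34.2, "ty": 14.1, "tz": 3.3, "roll": -6.39}], "force": 20}}

```text
t: 5.62
position: [0.5386, -0.1473, 0.2742]
tool_rot: [180.0, 0.0, 132.5]
ft_force: [0.5, 0.0, -1.1]
grip_width: 0.0298
```

{"name": "send_rows", "arguments": {"rows": [{"tx": 32.4, "ty": 17.8, "tz": 3.3, "roll": -6.39}, {"tx": 30.2, "ty": 21.3, "tz": 3.4, "roll": -6.39}, {"tx": 27.7, "ty": 24.5, "tz": 3.3, "roll": -6.39}, {"tx": 24.8, "ty": 27.5, "tz": 3.4, "roll": -6.39}, {"tx": 21.6, "ty": 30, "tz": 3.3, "roll": -6.39}]}}

```text
t: 6.03
position: [0.4956, 0.0325, 0.2574]
tool_rot: [180.0, 0.1, 164.5]
ft_force: [0.5, 0.3, -0.8]
grip_width: 0.0297
```

{"name": "send_rows", "arguments": {"rows": [{"tx": 18.1, "ty": 32.3, "tz": 3.4, "roll": -6.39}, {"tx": 14.4, "ty": 34.1, "tz": 3.3, "roll": -6.39}, {"tx": 10.5, "ty": 35.4, "tz": 3.4, "roll": -6.39}, {"tx": 6.5, "ty": 36.4, "tz": 3.3, "roll": -6.39}, {"tx": 2.3, "ty": 36.9, "tz": 3.4, "roll": -6.39}]}}

```text
t: 6.45
position: [0.4528, 0.2124, 0.2406]
tool_rot: [-180.0, 0.1, -163.6]
ft_force: [0.6, -0.5, -0.8]
grip_width: 0.0293
```

{"name": "send_rows", "arguments": {"rows": [{"tx": 0, "ty": 0, "tz": 0, "roll": 0}, {"tx": 0, "ty": 0, "tz": 0, "roll": 0}, {"tx": 0, "ty": 0, "tz": 0, "roll": 0}, {"tx": 0, "ty": 0, "tz": 0, "roll": 0}]}}

```text
t: 6.78
position: [0.4537, 0.2095, 0.2403]
tool_rot: [-180.0, 0.0, -164.0]
ft_force: [-0.1, 0.5, 0.2]
grip_width: 0.0297
```

Run:
```python
from rig import *
import cv2,numpy as np
s=get_obs();print(s['position'],s['tool_rot'],s['q'][6])
c=camera("wrist");np.savez("w3.npz",K=c["K"],V=c["view"])
cv2.imwrite("pics/w3.png",cv2.convertScaleAbs(cv2.resize(c["color"],(800,600)),alpha=1.4))
```

```text
[0.45372558 0.20948056 0.24030606] [-1.79950554e+02  1.12161907e-02 -1.64046694e+02] 68.96463754376273
```

View pics/w3.png

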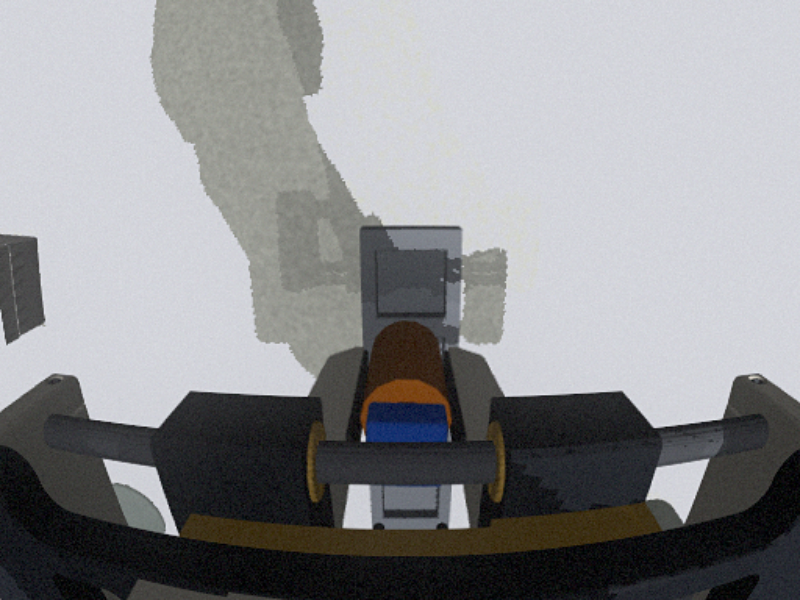

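The gripper holds the vial upright above the rack. The end pocket is visible at (376–447, 250–317), and the rack's end edge runs from (361,228) to (462,228).

Run:
```python
from h import *
d=np.load('w3.npz')
P={n:wray(d['K'],d['V'],np.array(p)/1.5625,.018) for n,p in dict(a=(376,250),b=(447,249.5),c=(447,316),d=(376,317.5),e=(361,228),f=(462,228)).items()}
for n in P:print(n,P[n].round(4))
m=sum(P[k] for k in'abcd')/4;w=np.linalg.norm
print('pocket',m.round(4),'sizes',w(P['a']-P['b']),w(P['a']-P['d']),w(P['e']-P['f']))
u=(P['a']+P['b']-P['c']-P['d'])[:2];print('yaw',np.degrees(np.arctan2(*-u[::-1])))
e=P['b']-P['a']; print('yaw2',np.degrees(np.arctan2(e[1],e[0])))
```

```text
a [0.4391 0.1857 0.018 ]
b [0.4258 0.231  0.018 ]
c [0.4704 0.2449 0.018 ]
d [0.4849 0.1979 0.018 ]
e [0.4275 0.1722 0.018 ]
f [0.4091 0.2364 0.018 ]
pocket [0.4551 0.2149 0.018 ] sizes 0.0472764580510146 0.04739625110815438 0.06674265722960071
yaw 16.128176150333683
yaw2 106.39853614964518
```

{"name": "send_rows", "arguments": {"rows": [{"tx": -2.3, "ty": 4, "tz": 25, "roll": 0}, {"tx": 0, "ty": 0, "tz": 35, "roll": 0}, {"tx": 0, "ty": 0, "tz": 30, "roll": 0}, {"tx": 0, "ty": 0, "tz": 15, "roll": 0}, {"tx": 0, "ty": 0, "tz": 8, "roll": 0}]}}

```text
t: 7.25
position: [0.4543, 0.2139, 0.1251]
tool_rot: [-179.9, -0.1, -164.0]
ft_force: [-0.0, -0.5, -0.4]
grip_width: 0.0296
```

{"name": "send_rows", "arguments": {"rows": [{"tx": 0, "ty": 0, "tz": 4, "roll": 0}, {"tx": 0, "ty": 0, "tz": 3, "roll": 0}, {"tx": 0, "ty": 0, "tz": 2, "roll": 0}, {"tx": 0, "ty": 0, "tz": 2, "roll": 0}, {"tx": 0, "ty": 0, "tz": 2, "roll": 0}]}}

```text
t: 7.67
position: [0.4548, 0.2155, 0.1147]
tool_rot: [180.0, 0.1, -163.9]
ft_force: [-0.6, 0.1, 0.3]
grip_width: 0.0296
```

{"name": "send_rows", "arguments": {"rows": [{"tx": 0, "ty": 0, "tz": 1, "roll": 0}, {"tx": 0, "ty": 0, "tz": 0, "roll": 0}, {"tx": 0, "ty": 0, "tz": 0, "roll": 0}]}}

```text
t: 7.92
position: [0.4545, 0.2155, 0.1133]
tool_rot: [180.0, 0.0, -163.9]
ft_force: [-0.6, 0.4, -0.6]
grip_width: 0.0297
```

Height is 113.3 mm and contact is expected near 111, so I ease down in small steps.

{"name": "send_rows", "arguments": {"rows": [{"tx": 0, "ty": 0, "tz": 1, "roll": 0}, {"tx": 0, "ty": 0, "tz": 0, "roll": 0}, {"tx": 0, "ty": 0, "tz": 0.5, "roll": 0}, {"tx": 0, "ty": 0, "tz": 0, "roll": 0}]}}

```text
t: 8.25
position: [0.4544, 0.2154, 0.1115]
tool_rot: [-180.0, -0.0, -163.9]
ft_force: [-0.3, 0.1, 0.1]
grip_width: 0.0299
```

{"name": "send_rows", "arguments": {"rows": [{"tx": 0, "ty": 0, "tz": 0.5, "roll": 0}, {"tx": 0, "ty": 0, "tz": 0, "roll": 0}, {"tx": 0, "ty": 0, "tz": 0, "roll": 0}]}}

```text
t: 8.5
position: [0.4544, 0.2154, 0.111]
tool_rot: [-180.0, -0.0, -163.9]
ft_force: [-0.3, -0.3, -0.3]
grip_width: 0.0296
```

{"name": "send_rows", "arguments": {"rows": [{"tx": 0, "ty": 0, "tz": 0.5, "roll": 0}, {"tx": 0, "ty": 0, "tz": 0, "roll": 0}, {"tx": 0, "ty": 0, "tz": 0, "roll": 0}]}}

```text
t: 8.75
position: [0.4544, 0.2154, 0.1109]
tool_rot: [-180.0, 0.0, -163.9]
ft_force: [-1.7, -1.6, 5.8]
grip_width: 0.0298
```

{"name": "send_rows", "arguments": {"rows": [{"tx": 0, "ty": 0, "tz": 0.4, "roll": 0}, {"tx": 0, "ty": 0, "tz": 0, "roll": 0}, {"tx": 0, "ty": 0, "tz": 0, "roll": 0}]}}

```text
t: 9.0
position: [0.4544, 0.2154, 0.1109]
tool_rot: [180.0, 0.0, -163.9]
ft_force: [-2.4, -0.5, 11.2]
grip_width: 0.03
```

Contact came at 0.111 as predicted. I relieve the load and release.

{"name": "send_rows", "arguments": {"rows": [{"tx": 0, "ty": 0, "tz": -0.7, "roll": 0}, {"tx": 0, "ty": 0, "tz": 0, "roll": 0}, {"tx": 0, "ty": 0, "tz": 0, "roll": 0}]}}

```text
t: 9.25
position: [0.4545, 0.2154, 0.1109]
tool_rot: [180.0, 0.0, -163.9]
ft_force: [-0.4, -1.1, 3.7]
grip_width: 0.0299
```

{"name": "send_rows", "arguments": {"rows": [{"tx": 0, "ty": 0, "tz": 0, "roll": 0}, {"tx": 0, "ty": 0, "tz": 0, "roll": 0}, {"tx": 0, "ty": 0, "tz": 0, "roll": 0}, {"tx": 0, "ty": 0, "tz": 0, "roll": 0}, {"tx": 0, "ty": 0, "tz": 0, "roll": 0}], "gripper": 0}}

```text
t: 9.67
position: [0.4544, 0.2154, 0.1107]
tool_rot: [-180.0, -0.0, -163.9]
ft_force: [0.6, 0.1, -0.7]
grip_width: 0.0583
```

{"name": "send_rows", "arguments": {"rows": [{"tx": 0, "ty": 0, "tz": 0, "roll": 0}, {"tx": 0, "ty": 0, "tz": 0, "roll": 0}, {"tx": 0, "ty": 0, "tz": 0, "roll": 0}, {"tx": 0, "ty": 0, "tz": -4, "roll": 0}, {"tx": 0, "ty": 0, "tz": -10, "roll": 0}]}}

```text
t: 10.08
position: [0.454, 0.2152, 0.1245]
tool_rot: [-180.0, -0.1, -163.9]
ft_force: [-0.2, 0.6, 0.6]
grip_width: 0.0909
```

{"name": "send_rows", "arguments": {"rows": [{"tx": 0, "ty": 0, "tz": -25, "roll": 0}, {"tx": 0, "ty": 0, "tz": -35, "roll": 0}, {"tx": 0, "ty": 0, "tz": -35, "roll": 0}, {"tx": 0, "ty": 0, "tz": -35, "roll": 0}, {"tx": 0, "ty": 0, "tz": -30, "roll": 0}]}}

```text
t: 10.5
position: [0.4541, 0.2152, 0.2881]
tool_rot: [180.0, 0.1, -163.9]
ft_force: [1.3, -0.0, -0.4]
grip_width: 0.0931
```

```bash
python3 -c "
from h import *
plan([.5695,-.2672,.265],100.2,step=38,cur=[.4544,.2154,.285,196.1])"
```

```text
from [454.4 215.4 285. ] 196.1 n 14

{"tx":1.7,"ty":-35.4,"tz":1.4,"roll":6.85},{"tx":-2.6,"ty":-35.3,"tz":1.4,"roll":6.85},{"tx":-6.8,"ty":-34.8,"tz":1.4,"roll":6.85},{"tx":-10.9,"ty":-33.7,"tz":1.4,"roll":6.85},{"tx":-14.8,"ty":-32.2,"tz":1.4,"roll":6.85},
{"tx":-18.5,"ty":-30.2,"tz":1.4,"roll":6.85},{"tx":-22,"ty":-27.8,"tz":1.5,"roll":6.85},{"tx":-25.2,"ty":-24.9,"tz":1.4,"roll":6.85},{"tx":-28,"ty":-21.8,"tz":1.5,"roll":6.85},{"tx":-30.4,"ty":-18.3,"tz":1.4,"roll":6.85},
{"tx":-32.3,"ty":-14.5,"tz":1.5,"roll":6.85},{"tx":-33.8,"ty":-10.6,"tz":1.4,"roll":6.85},{"tx":-34.9,"ty":-6.4,"tz":1.5,"roll":6.85},{"tx":-35.3,"ty":-2.2,"tz":1.4,"roll":6.85},
end [ 569.5 -267.1  265. ] 100.2
```

{"name": "send_rows", "arguments": {"rows": [{"tx": 1.7, "ty": -35.4, "tz": 1.4, "roll": 6.85}, {"tx": -2.6, "ty": -35.3, "tz": 1.4, "roll": 6.85}, {"tx": -6.8, "ty": -34.8, "tz": 1.4, "roll": 6.85}, {"tx": -10.9, "ty": -33.7, "tz": 1.4, "roll": 6.85}, {"tx": -14.8, "ty": -32.2, "tz": 1.4, "roll": 6.85}]}}

```text
t: 10.92
position: [0.4954, 0.0415, 0.279]
tool_rot: [179.9, 0.1, 161.6]
ft_force: [1.1, 0.0, -0.5]
grip_width: 0.0931
```

{"name": "send_rows", "arguments": {"rows": [{"tx": -18.5, "ty": -30.2, "tz": 1.4, "roll": 6.85}, {"tx": -22, "ty": -27.8, "tz": 1.5, "roll": 6.85}, {"tx": -25.2, "ty": -24.9, "tz": 1.4, "roll": 6.85}, {"tx": -28, "ty": -21.8, "tz": 1.5, "roll": 6.85}, {"tx": -30.4, "ty": -18.3, "tz": 1.4, "roll": 6.85}]}}

```text
t: 11.33
position: [0.5366, -0.131, 0.2717]
tool_rot: [179.9, 0.0, 127.3]
ft_force: [0.9, -0.3, -0.7]
grip_width: 0.0925
```

{"name": "send_rows", "arguments": {"rows": [{"tx": -32.3, "ty": -14.5, "tz": 1.5, "roll": 6.85}, {"tx": -33.8, "ty": -10.6, "tz": 1.4, "roll": 6.85}, {"tx": -34.9, "ty": -6.4, "tz": 1.5, "roll": 6.85}, {"tx": -35.3, "ty": -2.2, "tz": 1.4, "roll": 6.85}, {"tx": 0, "ty": 0, "tz": 0, "roll": 0}]}}

```text
t: 11.75
position: [0.5697, -0.2742, 0.2659]
tool_rot: [179.9, 0.3, 99.5]
ft_force: [-0.4, 1.0, 0.1]
grip_width: 0.0927
```

{"name": "send_rows", "arguments": {"rows": [{"tx": 0, "ty": 0, "tz": 0, "roll": 0}, {"tx": 0, "ty": 0, "tz": 0, "roll": 0}, {"tx": 0, "ty": 0, "tz": 0, "roll": 0}, {"tx": 0, "ty": 0, "tz": 0, "roll": 0}]}}

```text
t: 12.08
position: [0.5697, -0.2656, 0.2652]
tool_rot: [180.0, -0.1, 100.4]
ft_force: [-0.0, 0.3, 0.4]
grip_width: 0.093
```

Run:
```python
from rig import *
import cv2,numpy as np
s=get_obs();print(s['position'],s['tool_rot'])
c=camera("wrist");np.savez("w4.npz",K=c["K"],V=c["view"])
a=cv2.resize(c["color"],(800,600))[:420,100:700]
t=cv2.resize(camera("top")["color"][120:250,120:250],(520,520),interpolation=cv2.INTER_CUBIC)
cv2.imwrite("pics/t4.png",cv2.convertScaleAbs(t,alpha=1.5))
cv2.imwrite("pics/w4.png",cv2.convertScaleAbs(a,alpha=1.4))
from h import plan
plan([.5695,-.2672,.157],100.2,step=30)
```

```text
[ 0.56972501 -0.26557479  0.26519502] [ 1.79975327e+02 -5.49753625e-02  1.00365369e+02]
from [ 569.8 -266.   265.2] 100.3 n 4

{"tx":-0.3,"ty":-0.1,"tz":27,"roll":0.03},{"tx":-0.3,"ty":-0.1,"tz":27.1,"roll":0.03},{"tx":-0.3,"ty":-0.2,"tz":27,"roll":0.03},{"tx":-0.2,"ty":-0.1,"tz":27.1,"roll":0.03},
end [ 569.5 -267.1  157. ] 100.21
```

View pics/w4.png

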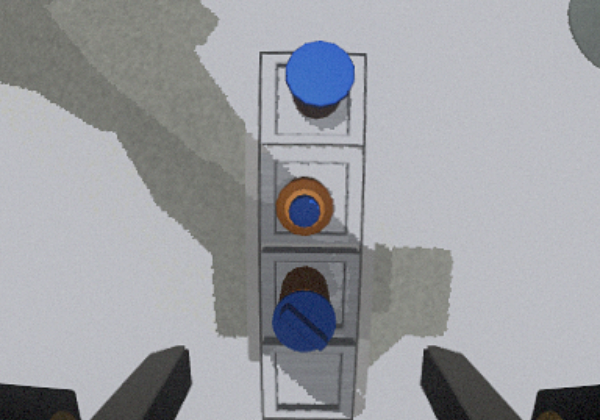

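View pics/t4.png

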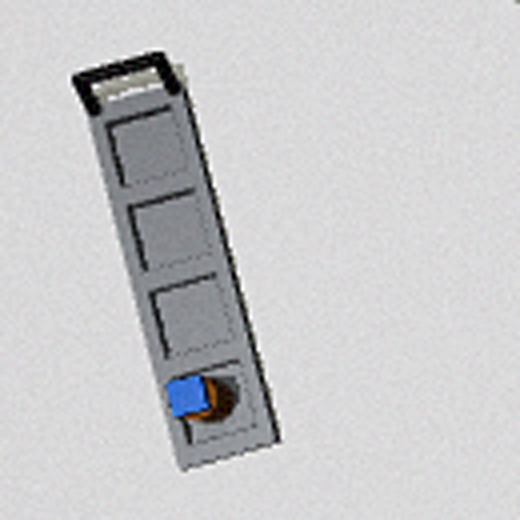

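v3 stands upright in the end pocket, its foot at about (222,400) in the crop. The wrist view shows v4 at (404,322), v2 at (404,211) and v1 at (420,73) in full-picture coordinates.

Run:
```python
from h import *
d=np.load('w4.npz')
for n,p,z in(('v4',(404,322),.127),('v2',(404.5,211),.134),('v1',(420,73),.128)):
    print(n,wray(d['K'],d['V'],np.array(p)/1.5625,z).round(4))
```

```text
v4 [ 0.5694 -0.2645  0.127 ]
v2 [ 0.5596 -0.2092  0.134 ]
v1 [ 0.5549 -0.1438  0.128 ]
```

{"name": "send_rows", "arguments": {"rows": [{"tx": 0.8, "ty": 0, "tz": 30, "roll": 0}, {"tx": 0, "ty": 0, "tz": 35, "roll": 0}, {"tx": 0, "ty": 0, "tz": 25, "roll": 0}, {"tx": 0, "ty": 0, "tz": 13, "roll": 0}, {"tx": 0, "ty": 0, "tz": 5, "roll": 0}]}}

```text
t: 12.6
position: [0.569, -0.2655, 0.1549]
tool_rot: [-179.9, -0.1, 100.3]
ft_force: [0.4, 1.0, -0.3]
grip_width: 0.0931
```

{"name": "send_rows", "arguments": {"rows": [{"tx": 0, "ty": 0, "tz": 0, "roll": 0}, {"tx": 0, "ty": 0, "tz": 0, "roll": 0}, {"tx": 0, "ty": 0, "tz": 0, "roll": 0}, {"tx": 0, "ty": 0, "tz": 0, "roll": 0}]}}

```text
t: 12.93
position: [0.5702, -0.2666, 0.1583]
tool_rot: [179.9, 0.1, 100.2]
ft_force: [-0.1, 0.2, -0.3]
grip_width: 0.0931
```

{"name": "send_rows", "arguments": {"rows": [{"tx": 0, "ty": 0, "tz": 0, "roll": 0}, {"tx": 0, "ty": 0, "tz": 0, "roll": 0}, {"tx": 0, "ty": 0, "tz": 0, "roll": 0}, {"tx": 0, "ty": 0, "tz": 0, "roll": 0}, {"tx": 0, "ty": 0, "tz": 0, "roll": 0}], "gripper": 0.8, "force": 18}}

```text
t: 13.35
position: [0.5696, -0.2663, 0.1569]
tool_rot: [180.0, 0.0, 100.2]
ft_force: [-0.2, 0.3, 0.2]
grip_width: 0.0644
```

{"name": "send_rows", "arguments": {"rows": [{"tx": 0, "ty": 0, "tz": 0, "roll": 0}, {"tx": 0, "ty": 0, "tz": 0, "roll": 0}, {"tx": 0, "ty": 0, "tz": 0, "roll": 0}, {"tx": 0, "ty": 0, "tz": 0, "roll": 0}, {"tx": 0, "ty": 0, "tz": 0, "roll": 0}]}}

```text
t: 13.77
position: [0.5696, -0.2663, 0.1568]
tool_rot: [-180.0, 0.0, 100.2]
ft_force: [1.2, -0.0, 0.2]
grip_width: 0.0319
```

{"name": "send_rows", "arguments": {"rows": [{"tx": 0, "ty": 0, "tz": 0, "roll": 0}, {"tx": 0, "ty": 0, "tz": 0, "roll": 0}, {"tx": 0, "ty": 0, "tz": 0, "roll": 0}]}}

```text
t: 14.02
position: [0.5696, -0.2663, 0.1568]
tool_rot: [-180.0, 0.0, 100.2]
ft_force: [-0.1, -0.4, -0.6]
grip_width: 0.0319
```

The opening stuck at 31.9 mm, against 29.7 mm for v3, so the pads probably catch the rim of the wide cap. I reopen, go 5 mm lower and grip again.

{"name": "send_rows", "arguments": {"rows": [{"tx": 0, "ty": 0, "tz": 0, "roll": 0}, {"tx": 0, "ty": 0, "tz": 0, "roll": 0}, {"tx": 0, "ty": 0, "tz": 0, "roll": 0}, {"tx": 0, "ty": 0, "tz": 0, "roll": 0}, {"tx": 0, "ty": 0, "tz": 0, "roll": 0}], "gripper": 0.3}}

```text
t: 14.43
position: [0.5696, -0.2663, 0.1569]
tool_rot: [180.0, 0.0, 100.2]
ft_force: [0.8, -0.1, 0.5]
grip_width: 0.0601
```

{"name": "send_rows", "arguments": {"rows": [{"tx": 0, "ty": 0, "tz": 2, "roll": 0}, {"tx": 0, "ty": 0, "tz": 2, "roll": 0}, {"tx": 0, "ty": 0, "tz": 1, "roll": 0}, {"tx": 0, "ty": 0, "tz": 0, "roll": 0}, {"tx": 0, "ty": 0, "tz": 0, "roll": 0}]}}

```text
t: 14.85
position: [0.5695, -0.2663, 0.1517]
tool_rot: [-180.0, -0.0, 100.2]
ft_force: [-0.4, 0.5, -0.6]
grip_width: 0.0648
```

Run:
```python
from rig import *
import cv2
s=get_obs();print(s['position'],s['grip_width'])
a=cv2.resize(camera("wrist")["color"],(800,600))[200:560,150:650]
b=cv2.resize(camera("scene")["color"][170:330,110:270],(360,360),interpolation=cv2.INTER_CUBIC)
cv2.imwrite("pics/w5.png",cv2.convertScaleAbs(cv2.resize(cv2.hconcat([a,b]),(800,335)),alpha=1.5))
```

```text
[ 0.56952323 -0.26628848  0.15166417] 0.06483084226146439
```

View pics/w5.png

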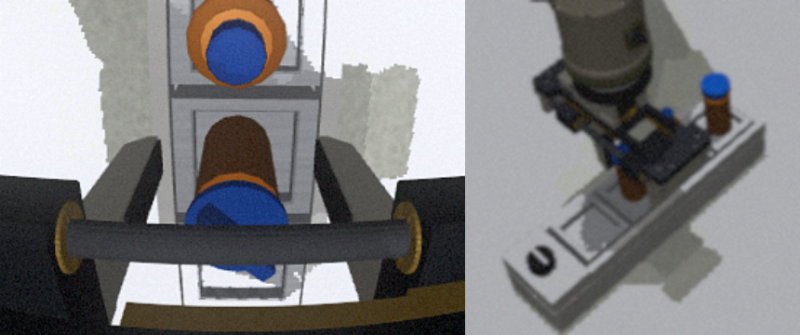

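The vial stands upright and nearly centred between the fingers (about x=237 px in the crop). I regrip lower.

{"name": "send_rows", "arguments": {"rows": [{"tx": 0, "ty": 0, "tz": 0, "roll": 0}, {"tx": 0, "ty": 0, "tz": 0, "roll": 0}, {"tx": 0, "ty": 0, "tz": 0, "roll": 0}, {"tx": 0, "ty": 0, "tz": 0, "roll": 0}, {"tx": 0, "ty": 0, "tz": 0, "roll": 0}], "gripper": 0.8, "force": 18}}

```text
t: 15.37
position: [0.5696, -0.2663, 0.1519]
tool_rot: [180.0, 0.0, 100.2]
ft_force: [0.2, -0.6, 0.5]
grip_width: 0.0364
```

{"name": "send_rows", "arguments": {"rows": [{"tx": 0, "ty": 0, "tz": 0, "roll": 0}, {"tx": 0, "ty": 0, "tz": 0, "roll": 0}, {"tx": 0, "ty": 0, "tz": 0, "roll": 0}, {"tx": 0, "ty": 0, "tz": 0, "roll": 0}]}}

```text
t: 15.7
position: [0.5696, -0.2663, 0.1519]
tool_rot: [180.0, 0.0, 100.2]
ft_force: [-0.5, 0.0, 0.6]
grip_width: 0.0318
```

```bash
python3 -c "
from h import *
plan([.5143,.2312,.235],196.1,step=38,cur=[.5695,-.2663,.285,100.2])"
```

```text
from [ 569.5 -266.3  285. ] 100.2 n 14

{"tx":35.7,"ty":2.4,"tz":3.6,"roll":-6.85},{"tx":35.1,"ty":6.7,"tz":3.6,"roll":-6.85},{"tx":34.1,"ty":10.8,"tz":3.6,"roll":-6.85},{"tx":32.6,"ty":14.8,"tz":3.6,"roll":-6.85},{"tx":30.6,"ty":18.6,"tz":3.6,"roll":-6.85},
{"tx":28.1,"ty":22.1,"tz":3.6,"roll":-6.85},{"tx":25.3,"ty":25.2,"tz":3.5,"roll":-6.85},{"tx":22.1,"ty":28.1,"tz":3.6,"roll":-6.85},{"tx":18.6,"ty":30.5,"tz":3.5,"roll":-6.85},{"tx":14.8,"ty":32.5,"tz":3.6,"roll":-6.85},
{"tx":10.8,"ty":34.1,"tz":3.5,"roll":-6.85},{"tx":6.7,"ty":35.1,"tz":3.6,"roll":-6.85},{"tx":2.5,"ty":35.7,"tz":3.5,"roll":-6.85},{"tx":-1.8,"ty":35.7,"tz":3.6,"roll":-6.85},
end [514.3 231.2 235. ] 196.1
```

The opening is still 31.8 mm, so the finger faces bear on the 33 mm cap at any height. It's a sound grip with the vial hanging straight down. I raise the force, lift, and move more gently.

{"name": "send_rows", "arguments": {"rows": [{"tx": 0, "ty": 0, "tz": 0, "roll": 0}, {"tx": 0, "ty": 0, "tz": -2, "roll": 0}, {"tx": 0, "ty": 0, "tz": -5, "roll": 0}, {"tx": 0, "ty": 0, "tz": -10, "roll": 0}, {"tx": 0, "ty": 0, "tz": -16, "roll": 0}], "force": 30}}

```text
t: 16.12
position: [0.5691, -0.2661, 0.1848]
tool_rot: [-179.9, -0.1, 100.2]
ft_force: [0.2, -0.1, -1.4]
grip_width: 0.0314
```

{"name": "send_rows", "arguments": {"rows": [{"tx": 0, "ty": 0, "tz": -22, "roll": 0}, {"tx": 0, "ty": 0, "tz": -25, "roll": 0}, {"tx": 0, "ty": 0, "tz": -25, "roll": 0}, {"tx": 0, "ty": 0, "tz": -18, "roll": 0}, {"tx": 0, "ty": 0, "tz": -10, "roll": 0}]}}

```text
t: 16.53
position: [0.57, -0.2668, 0.2882]
tool_rot: [179.8, 0.1, 100.2]
ft_force: [0.4, 0.2, -0.7]
grip_width: 0.0317
```

Run:
```python
from rig import *
import cv2
s=get_obs();print(s['position'],s['grip_width'])
a=cv2.resize(camera("wrist")["color"],(800,600))[200:560,150:650]
b=cv2.resize(camera("scene")["color"][130:290,110:270],(360,360),interpolation=cv2.INTER_CUBIC)
cv2.imwrite("pics/w6.png",cv2.convertScaleAbs(cv2.resize(cv2.hconcat([a,b]),(800,335)),alpha=1.5))
from h import plan
plan([.5143,.2312,.235],196.1,step=26,cur=[.5695,-.2663,.285,100.2])
```

```text
[ 0.57001086 -0.26680174  0.28820238] 0.0316650461338707
from [ 569.5 -266.3  285. ] 100.2 n 20

{"tx":25,"ty":1.7,"tz":2.5,"roll":-4.79},{"tx":24.7,"ty":3.8,"tz":2.5,"roll":-4.79},{"tx":24.3,"ty":5.8,"tz":2.5,"roll":-4.79},{"tx":23.8,"ty":7.8,"tz":2.5,"roll":-4.79},{"tx":23,"ty":9.8,"tz":2.5,"roll":-4.79},
{"tx":22.1,"ty":11.7,"tz":2.5,"roll":-4.79},{"tx":21.1,"ty":13.5,"tz":2.5,"roll":-4.79},{"tx":19.9,"ty":15.2,"tz":2.5,"roll":-4.79},{"tx":18.5,"ty":16.8,"tz":2.5,"roll":-4.79},{"tx":17.1,"ty":18.3,"tz":2.5,"roll":-4.79},
{"tx":15.5,"ty":19.7,"tz":2.5,"roll":-4.79},{"tx":13.8,"ty":20.9,"tz":2.5,"roll":-4.79},{"tx":12,"ty":22,"tz":2.5,"roll":-4.79},{"tx":10.1,"ty":22.9,"tz":2.5,"roll":-4.79},{"tx":8.2,"ty":23.6,"tz":2.5,"roll":-4.79},
{"tx":6.2,"ty":24.3,"tz":2.5,"roll":-4.79},{"tx":4.1,"ty":24.7,"tz":2.5,"roll":-4.79},{"tx":2.1,"ty":24.9,"tz":2.5,"roll":-4.79},{"tx":-0,"ty":25,"tz":2.5,"roll":-4.79},{"tx":-2.1,"ty":25,"tz":2.5,"roll":-4.79},
end [514.3 231.2 235. ] 196.0
```

View pics/w6.png

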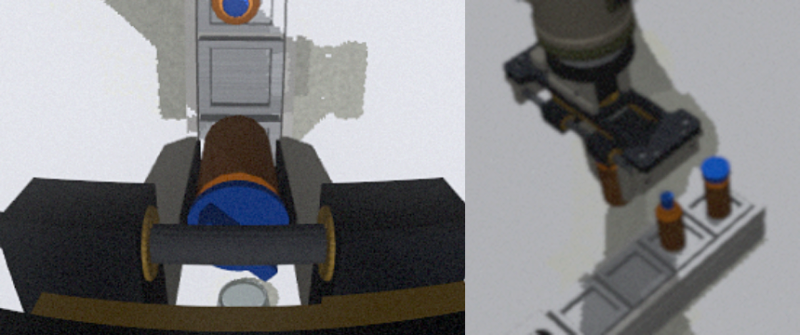

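v4 is lifted and hangs straight between the fingers, the same shape in the wrist view as before lifting. I carry it to the second pocket.

{"name": "send_rows", "arguments": {"rows": [{"tx": 25, "ty": 1.7, "tz": 2.5, "roll": -4.79}, {"tx": 24.7, "ty": 3.8, "tz": 2.5, "roll": -4.79}, {"tx": 24.3, "ty": 5.8, "tz": 2.5, "roll": -4.79}, {"tx": 23.8, "ty": 7.8, "tz": 2.5, "roll": -4.79}, {"tx": 23, "ty": 9.8, "tz": 2.5, "roll": -4.79}]}}

```text
t: 17.05
position: [0.5549, -0.1407, 0.271]
tool_rot: [-179.9, -0.1, 124.4]
ft_force: [0.2, 0.1, -0.1]
grip_width: 0.0315
```

{"name": "send_rows", "arguments": {"rows": [{"tx": 22.1, "ty": 11.7, "tz": 2.5, "roll": -4.79}, {"tx": 21.1, "ty": 13.5, "tz": 2.5, "roll": -4.79}, {"tx": 19.9, "ty": 15.2, "tz": 2.5, "roll": -4.79}, {"tx": 18.5, "ty": 16.8, "tz": 2.5, "roll": -4.79}, {"tx": 17.1, "ty": 18.3, "tz": 2.5, "roll": -4.79}]}}

```text
t: 17.47
position: [0.5411, -0.0164, 0.2586]
tool_rot: [-179.9, -0.1, 148.4]
ft_force: [0.3, -0.5, -1.0]
grip_width: 0.0313
```

{"name": "send_rows", "arguments": {"rows": [{"tx": 15.5, "ty": 19.7, "tz": 2.5, "roll": -4.79}, {"tx": 13.8, "ty": 20.9, "tz": 2.5, "roll": -4.79}, {"tx": 12, "ty": 22, "tz": 2.5, "roll": -4.79}, {"tx": 10.1, "ty": 22.9, "tz": 2.5, "roll": -4.79}, {"tx": 8.2, "ty": 23.6, "tz": 2.5, "roll": -4.79}]}}

```text
t: 17.88
position: [0.5272, 0.1079, 0.2461]
tool_rot: [-180.0, -0.1, 172.3]
ft_force: [0.1, -0.8, -0.3]
grip_width: 0.0314
```

{"name": "send_rows", "arguments": {"rows": [{"tx": 6.2, "ty": 24.3, "tz": 2.5, "roll": -4.79}, {"tx": 4.1, "ty": 24.7, "tz": 2.5, "roll": -4.79}, {"tx": 2.1, "ty": 24.9, "tz": 2.5, "roll": -4.79}, {"tx": 0, "ty": 25, "tz": 2.5, "roll": -4.79}, {"tx": -2.1, "ty": 25, "tz": 2.5, "roll": -4.79}]}}

```text
t: 18.3
position: [0.5133, 0.2322, 0.2336]
tool_rot: [180.0, -0.1, -163.7]
ft_force: [0.2, -0.1, -0.1]
grip_width: 0.0312
```

{"name": "send_rows", "arguments": {"rows": [{"tx": 0, "ty": 0, "tz": 0, "roll": 0}, {"tx": 0, "ty": 0, "tz": 0, "roll": 0}, {"tx": 0, "ty": 0, "tz": 0, "roll": 0}, {"tx": 0, "ty": 0, "tz": 0, "roll": 0}, {"tx": 0, "ty": 0, "tz": 0, "roll": 0}]}}

```text
t: 18.72
position: [0.5143, 0.2299, 0.2347]
tool_rot: [-180.0, -0.0, -164.1]
ft_force: [1.5, -0.5, -0.5]
grip_width: 0.0318
```

{"name": "send_rows", "arguments": {"rows": [{"tx": 0, "ty": 1, "tz": 20, "roll": 0}, {"tx": 0, "ty": 0, "tz": 28, "roll": 0}, {"tx": 0, "ty": 0, "tz": 28, "roll": 0}, {"tx": 0, "ty": 0, "tz": 20, "roll": 0}, {"tx": 0, "ty": 0, "tz": 12, "roll": 0}]}}

```text
t: 19.13
position: [0.5134, 0.2309, 0.1247]
tool_rot: [-180.0, -0.1, -164.1]
ft_force: [-0.3, -0.1, 0.3]
grip_width: 0.0315
```

{"name": "send_rows", "arguments": {"rows": [{"tx": 0, "ty": 0, "tz": 8, "roll": 0}, {"tx": 0, "ty": 0, "tz": 5, "roll": 0}, {"tx": 0, "ty": 0, "tz": 3, "roll": 0}, {"tx": 0, "ty": 0, "tz": 2, "roll": 0}, {"tx": 0, "ty": 0, "tz": 1, "roll": 0}]}}

```text
t: 19.55
position: [0.5142, 0.2321, 0.1083]
tool_rot: [180.0, 0.1, -164.0]
ft_force: [1.0, 0.8, 0.1]
grip_width: 0.0317
```

{"name": "send_rows", "arguments": {"rows": [{"tx": 0, "ty": 0, "tz": 0, "roll": 0}, {"tx": 0, "ty": 0, "tz": 0, "roll": 0}, {"tx": 0, "ty": 0, "tz": 0, "roll": 0}, {"tx": 0, "ty": 0, "tz": 0, "roll": 0}]}}

```text
t: 19.88
position: [0.514, 0.2322, 0.1082]
tool_rot: [180.0, 0.0, -164.0]
ft_force: [-0.2, 0.1, -0.3]
grip_width: 0.0311
```

{"name": "send_rows", "arguments": {"rows": [{"tx": 0, "ty": 0, "tz": 1, "roll": 0}, {"tx": 0, "ty": 0, "tz": 0.6, "roll": 0}, {"tx": 0, "ty": 0, "tz": 0, "roll": 0}, {"tx": 0, "ty": 0, "tz": 0, "roll": 0}]}}

```text
t: 20.22
position: [0.5139, 0.2321, 0.1062]
tool_rot: [-180.0, -0.0, -164.0]
ft_force: [-0.4, 0.3, 0.6]
grip_width: 0.0314
```

{"name": "send_rows", "arguments": {"rows": [{"tx": 0, "ty": 0, "tz": 0.5, "roll": 0}, {"tx": 0, "ty": 0, "tz": 0, "roll": 0}, {"tx": 0, "ty": 0, "tz": 0, "roll": 0}]}}

```text
t: 20.47
position: [0.514, 0.2322, 0.1058]
tool_rot: [-180.0, 0.0, -164.0]
ft_force: [-0.4, 0.1, 1.7]
grip_width: 0.0314
```

{"name": "send_rows", "arguments": {"rows": [{"tx": 0, "ty": 0, "tz": 0.4, "roll": 0}, {"tx": 0, "ty": 0, "tz": 0, "roll": 0}, {"tx": 0, "ty": 0, "tz": 0, "roll": 0}]}}

```text
t: 20.72
position: [0.5141, 0.2322, 0.1057]
tool_rot: [180.0, 0.0, -164.0]
ft_force: [-0.4, -0.5, 5.2]
grip_width: 0.0316
```

{"name": "send_rows", "arguments": {"rows": [{"tx": 0, "ty": 0, "tz": -0.3, "roll": 0}, {"tx": 0, "ty": 0, "tz": 0, "roll": 0}, {"tx": 0, "ty": 0, "tz": 0, "roll": 0}, {"tx": 0, "ty": 0, "tz": 0, "roll": 0}, {"tx": 0, "ty": 0, "tz": 0, "roll": 0}], "gripper": 0.2}}

```text
t: 21.13
position: [0.5138, 0.2321, 0.1055]
tool_rot: [-180.0, -0.0, -164.0]
ft_force: [-0.6, 0.3, -0.8]
grip_width: 0.0602
```

{"name": "send_rows", "arguments": {"rows": [{"tx": 0, "ty": 0, "tz": 0, "roll": 0}, {"tx": 0, "ty": 0, "tz": 0, "roll": 0}, {"tx": 0, "ty": 0, "tz": -3, "roll": 0}, {"tx": 0, "ty": 0, "tz": -6, "roll": 0}, {"tx": 0, "ty": 0, "tz": -15, "roll": 0}]}}

```text
t: 21.55
position: [0.5133, 0.2319, 0.129]
tool_rot: [-180.0, -0.1, -164.0]
ft_force: [0.6, 0.1, 1.0]
grip_width: 0.0743
```

{"name": "send_rows", "arguments": {"rows": [{"tx": 0, "ty": 0, "tz": -26, "roll": 0}, {"tx": 0, "ty": 0, "tz": -35, "roll": 0}, {"tx": 0, "ty": 0, "tz": -35, "roll": 0}, {"tx": 0, "ty": 0, "tz": -35, "roll": 0}, {"tx": 0, "ty": 0, "tz": -25, "roll": 0}]}}

```text
t: 21.97
position: [0.5141, 0.2322, 0.2893]
tool_rot: [180.0, 0.2, -164.0]
ft_force: [0.2, -0.3, 1.0]
grip_width: 0.0746
```

```bash
python3 -c "
from h import *
plan([.5593,-.2100,.26],100.2,step=38,cur=[.514,.2322,.285,196])"
```

```text
from [514.  232.2 285. ] 196 n 14

{"tx":5.6,"ty":-31.3,"tz":1.8,"roll":6.84},{"tx":1.8,"ty":-31.7,"tz":1.8,"roll":6.84},{"tx":-2,"ty":-31.7,"tz":1.8,"roll":6.84},{"tx":-5.7,"ty":-31.2,"tz":1.8,"roll":6.84},{"tx":-9.4,"ty":-30.3,"tz":1.8,"roll":6.84},
{"tx":-12.9,"ty":-29,"tz":1.8,"roll":6.84},{"tx":-16.3,"ty":-27.3,"tz":1.8,"roll":6.84},{"tx":-19.4,"ty":-25.1,"tz":1.8,"roll":6.84},{"tx":-22.3,"ty":-22.6,"tz":1.8,"roll":6.84},{"tx":-24.8,"ty":-19.8,"tz":1.8,"roll":6.84},
{"tx":-27,"ty":-16.7,"tz":1.7,"roll":6.84},{"tx":-28.8,"ty":-13.4,"tz":1.8,"roll":6.84},{"tx":-30.2,"ty":-9.9,"tz":1.7,"roll":6.84},{"tx":-31.1,"ty":-6.1,"tz":1.8,"roll":6.84},
end [ 559.3 -210.   260. ] 100.24
```

{"name": "send_rows", "arguments": {"rows": [{"tx": 5.6, "ty": -31.3, "tz": 1.8, "roll": 6.84}, {"tx": 1.8, "ty": -31.7, "tz": 1.8, "roll": 6.84}, {"tx": -2, "ty": -31.7, "tz": 1.8, "roll": 6.84}, {"tx": -5.7, "ty": -31.2, "tz": 1.8, "roll": 6.84}, {"tx": -9.4, "ty": -30.3, "tz": 1.8, "roll": 6.84}]}}

```text
t: 22.38
position: [0.53, 0.0728, 0.2774]
tool_rot: [180.0, 0.0, 161.5]
ft_force: [0.2, -0.1, -0.6]
grip_width: 0.0743
```

{"name": "send_rows", "arguments": {"rows": [{"tx": -12.9, "ty": -29, "tz": 1.8, "roll": 6.84}, {"tx": -16.3, "ty": -27.3, "tz": 1.8, "roll": 6.84}, {"tx": -19.4, "ty": -25.1, "tz": 1.8, "roll": 6.84}, {"tx": -22.3, "ty": -22.6, "tz": 1.8, "roll": 6.84}, {"tx": -24.8, "ty": -19.8, "tz": 1.8, "roll": 6.84}]}}

```text
t: 22.8
position: [0.5462, -0.0852, 0.2683]
tool_rot: [180.0, 0.0, 127.3]
ft_force: [0.3, 0.8, -0.1]
grip_width: 0.0747
```

{"name": "send_rows", "arguments": {"rows": [{"tx": -27, "ty": -16.7, "tz": 1.7, "roll": 6.84}, {"tx": -28.8, "ty": -13.4, "tz": 1.8, "roll": 6.84}, {"tx": -30.2, "ty": -9.9, "tz": 1.7, "roll": 6.84}, {"tx": -31.1, "ty": -6.1, "tz": 1.8, "roll": 6.84}, {"tx": 0, "ty": 0, "tz": 0, "roll": 0}]}}

```text
t: 23.22
position: [0.5589, -0.2165, 0.2613]
tool_rot: [180.0, 0.2, 99.5]
ft_force: [-0.1, 0.1, 0.3]
grip_width: 0.0743
```

{"name": "send_rows", "arguments": {"rows": [{"tx": 0, "ty": 0, "tz": 0, "roll": 0}, {"tx": 0, "ty": 0, "tz": 0, "roll": 0}, {"tx": 0, "ty": 0, "tz": 0, "roll": 0}, {"tx": 0, "ty": 0, "tz": 0, "roll": 0}, {"tx": 0, "ty": 0, "tz": 0, "roll": 0}]}}

```text
t: 23.63
position: [0.5595, -0.2088, 0.2608]
tool_rot: [180.0, -0.0, 100.4]
ft_force: [-0.4, 0.5, 0.0]
grip_width: 0.0746
```

Run:
```python
from rig import *
import cv2
s=get_obs();print(s['position'],s['tool_rot'],s['grip_width'])
a=cv2.resize(camera("wrist")["color"],(800,600))[60:460,150:650]
b=cv2.resize(camera("top")["color"][120:250,120:220],(308,400),interpolation=cv2.INTER_CUBIC)
cv2.imwrite("pics/w7.png",cv2.convertScaleAbs(cv2.resize(cv2.hconcat([a,b]),None,fx=.98,fy=.98),alpha=1.5))
```

```text
[ 0.5595184  -0.20879072  0.26083746] [ 1.79980418e+02 -2.94853989e-02  1.00386130e+02] 0.07463475010915405
```

View pics/w7.png

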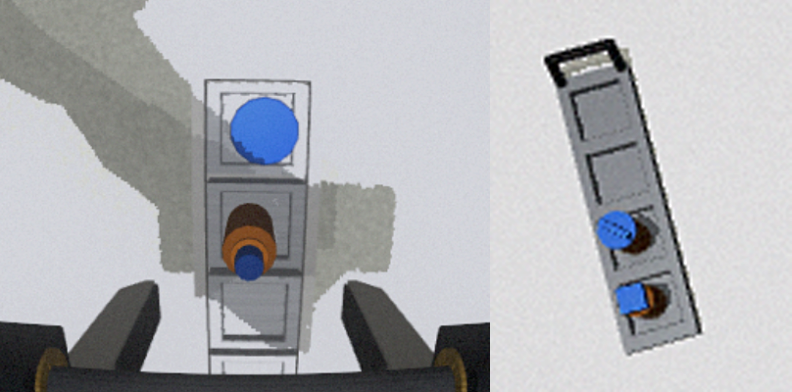

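v3 and v4 stand upright in the first two pockets. v2 is centred below the gripper, its body at about x=249 px. I descend and grip.

{"name": "send_rows", "arguments": {"rows": [{"tx": -0.5, "ty": 0, "tz": 25, "roll": 0}, {"tx": 0, "ty": 0, "tz": 35, "roll": 0}, {"tx": 0, "ty": 0, "tz": 25, "roll": 0}, {"tx": 0, "ty": 0, "tz": 13, "roll": 0}, {"tx": 0, "ty": 0, "tz": 5, "roll": 0}]}}

```text
t: 24.15
position: [0.5587, -0.2098, 0.1554]
tool_rot: [-179.8, -0.1, 100.3]
ft_force: [-0.0, -0.3, 1.1]
grip_width: 0.0745
```

{"name": "send_rows", "arguments": {"rows": [{"tx": 0, "ty": 0, "tz": 0, "roll": 0}, {"tx": 0, "ty": 0, "tz": 0, "roll": 0}, {"tx": 0, "ty": 0, "tz": 0, "roll": 0}, {"tx": 0, "ty": 0, "tz": 0, "roll": 0}]}}

```text
t: 24.48
position: [0.56, -0.2106, 0.1588]
tool_rot: [179.9, 0.0, 100.3]
ft_force: [-0.6, 0.0, 0.1]
grip_width: 0.0743
```

{"name": "send_rows", "arguments": {"rows": [{"tx": 0, "ty": 0, "tz": 0, "roll": 0}, {"tx": 0, "ty": 0, "tz": 0, "roll": 0}, {"tx": 0, "ty": 0, "tz": 0, "roll": 0}, {"tx": 0, "ty": 0, "tz": 0, "roll": 0}, {"tx": 0, "ty": 0, "tz": 0, "roll": 0}], "gripper": 0.8, "force": 18}}

```text
t: 24.9
position: [0.5595, -0.2105, 0.1578]
tool_rot: [180.0, 0.0, 100.3]
ft_force: [-0.2, 0.6, -0.2]
grip_width: 0.0455
```

{"name": "send_rows", "arguments": {"rows": [{"tx": 0, "ty": 0, "tz": 0, "roll": 0}, {"tx": 0, "ty": 0, "tz": 0, "roll": 0}, {"tx": 0, "ty": 0, "tz": 0, "roll": 0}, {"tx": 0, "ty": 0, "tz": 0, "roll": 0}, {"tx": 0, "ty": 0, "tz": 0, "roll": 0}]}}

```text
t: 25.32
position: [0.5594, -0.2105, 0.1576]
tool_rot: [-180.0, 0.0, 100.3]
ft_force: [-0.4, 0.6, 0.2]
grip_width: 0.0296
```

{"name": "send_rows", "arguments": {"rows": [{"tx": 0, "ty": 0, "tz": -2, "roll": 0}, {"tx": 0, "ty": 0, "tz": -5, "roll": 0}, {"tx": 0, "ty": 0, "tz": -10, "roll": 0}, {"tx": 0, "ty": 0, "tz": -16, "roll": 0}, {"tx": 0, "ty": 0, "tz": -22, "roll": 0}], "force": 22}}

```text
t: 25.73
position: [0.5589, -0.2103, 0.2129]
tool_rot: [-179.9, -0.0, 100.3]
ft_force: [0.6, 0.3, 0.4]
grip_width: 0.0296
```

{"name": "send_rows", "arguments": {"rows": [{"tx": 0, "ty": 0, "tz": -25, "roll": 0}, {"tx": 0, "ty": 0, "tz": -22, "roll": 0}, {"tx": 0, "ty": 0, "tz": -16, "roll": 0}, {"tx": 0, "ty": 0, "tz": -10, "roll": 0}]}}

```text
t: 26.07
position: [0.5598, -0.2108, 0.2886]
tool_rot: [179.8, 0.1, 100.2]
ft_force: [0.3, 0.5, 0.1]
grip_width: 0.0294
```

Run:
```python
from h import plan
plan([.5739,.2482,.235],196.1,step=26,cur=[.5594,-.2105,.285,100.3])
```

```text
from [ 559.4 -210.5  285. ] 100.3 n 18

{"tx":24.9,"ty":5.3,"tz":2.8,"roll":-5.32},{"tx":24.3,"ty":7.6,"tz":2.8,"roll":-5.32},{"tx":23.5,"ty":9.9,"tz":2.8,"roll":-5.32},{"tx":22.5,"ty":12,"tz":2.8,"roll":-5.32},{"tx":21.3,"ty":14,"tz":2.8,"roll":-5.32},
{"tx":19.9,"ty":16,"tz":2.8,"roll":-5.32},{"tx":18.3,"ty":17.7,"tz":2.8,"roll":-5.32},{"tx":16.6,"ty":19.3,"tz":2.8,"roll":-5.32},{"tx":14.7,"ty":20.8,"tz":2.8,"roll":-5.32},{"tx":12.8,"ty":22.1,"tz":2.8,"roll":-5.32},
{"tx":10.7,"ty":23.2,"tz":2.7,"roll":-5.32},{"tx":8.4,"ty":24.1,"tz":2.8,"roll":-5.32},{"tx":6.2,"ty":24.7,"tz":2.7,"roll":-5.32},{"tx":3.9,"ty":25.2,"tz":2.8,"roll":-5.32},{"tx":1.5,"ty":25.5,"tz":2.7,"roll":-5.32},
{"tx":-0.9,"ty":25.5,"tz":2.8,"roll":-5.32},{"tx":-3.2,"ty":25.3,"tz":2.7,"roll":-5.32},{"tx":-5.5,"ty":24.9,"tz":2.8,"roll":-5.32},
end [573.9 248.2 235. ] 196.06
```

{"name": "send_rows", "arguments": {"rows": [{"tx": 24.9, "ty": 5.3, "tz": 2.8, "roll": -5.32}, {"tx": 24.3, "ty": 7.6, "tz": 2.8, "roll": -5.32}, {"tx": 23.5, "ty": 9.9, "tz": 2.8, "roll": -5.32}, {"tx": 22.5, "ty": 12, "tz": 2.8, "roll": -5.32}, {"tx": 21.3, "ty": 14, "tz": 2.8, "roll": -5.32}]}}

```text
t: 26.48
position: [0.5632, -0.082, 0.2719]
tool_rot: [180.0, 0.0, 127.1]
ft_force: [0.6, 0.3, -0.5]
grip_width: 0.0298
```

{"name": "send_rows", "arguments": {"rows": [{"tx": 19.9, "ty": 16, "tz": 2.8, "roll": -5.32}, {"tx": 18.3, "ty": 17.7, "tz": 2.8, "roll": -5.32}, {"tx": 16.6, "ty": 19.3, "tz": 2.8, "roll": -5.32}, {"tx": 14.7, "ty": 20.8, "tz": 2.8, "roll": -5.32}, {"tx": 12.8, "ty": 22.1, "tz": 2.8, "roll": -5.32}]}}

```text
t: 26.9
position: [0.5674, 0.0454, 0.2578]
tool_rot: [-180.0, 0.0, 153.7]
ft_force: [1.1, 0.0, -0.1]
grip_width: 0.0295
```

{"name": "send_rows", "arguments": {"rows": [{"tx": 10.7, "ty": 23.2, "tz": 2.7, "roll": -5.32}, {"tx": 8.4, "ty": 24.1, "tz": 2.8, "roll": -5.32}, {"tx": 6.2, "ty": 24.7, "tz": 2.7, "roll": -5.32}, {"tx": 3.9, "ty": 25.2, "tz": 2.8, "roll": -5.32}, {"tx": 1.5, "ty": 25.5, "tz": 2.7, "roll": -5.32}]}}

```text
t: 27.32
position: [0.5716, 0.1729, 0.2441]
tool_rot: [-180.0, 0.0, -179.7]
ft_force: [1.1, 0.3, -0.8]
grip_width: 0.0295
```

{"name": "send_rows", "arguments": {"rows": [{"tx": -0.9, "ty": 25.5, "tz": 2.8, "roll": -5.32}, {"tx": -3.2, "ty": 25.3, "tz": 2.7, "roll": -5.32}, {"tx": -5.5, "ty": 24.9, "tz": 2.8, "roll": -5.32}, {"tx": 0, "ty": 0, "tz": 0, "roll": 0}, {"tx": 0, "ty": 0, "tz": 0, "roll": 0}]}}

```text
t: 27.73
position: [0.5738, 0.2496, 0.2354]
tool_rot: [180.0, -0.0, -163.9]
ft_force: [-0.3, -0.2, -0.4]
grip_width: 0.0299
```

{"name": "send_rows", "arguments": {"rows": [{"tx": 0, "ty": 0, "tz": 0, "roll": 0}, {"tx": 0, "ty": 0, "tz": 0, "roll": 0}, {"tx": 0, "ty": 0, "tz": 0, "roll": 0}, {"tx": 0, "ty": 0, "tz": 0, "roll": 0}, {"tx": 0, "ty": 0, "tz": 0, "roll": 0}]}}

```text
t: 28.15
position: [0.5744, 0.2476, 0.2358]
tool_rot: [-180.0, 0.0, -164.0]
ft_force: [0.0, 0.0, -0.5]
grip_width: 0.0298
```

Now down from 235.5 to about 113, with contact expected at 111.6.

{"name": "send_rows", "arguments": {"rows": [{"tx": 0, "ty": 0.5, "tz": 20, "roll": 0}, {"tx": 0, "ty": 0, "tz": 28, "roll": 0}, {"tx": 0, "ty": 0, "tz": 28, "roll": 0}, {"tx": 0, "ty": 0, "tz": 20, "roll": 0}, {"tx": 0, "ty": 0, "tz": 10, "roll": 0}]}}

```text
t: 28.57
position: [0.5733, 0.248, 0.1272]
tool_rot: [-180.0, -0.2, -164.0]
ft_force: [1.1, 0.2, -1.0]
grip_width: 0.0298
```

{"name": "send_rows", "arguments": {"rows": [{"tx": 0, "ty": 0, "tz": 6, "roll": 0}, {"tx": 0, "ty": 0, "tz": 4, "roll": 0}, {"tx": 0, "ty": 0, "tz": 3, "roll": 0}, {"tx": 0, "ty": 0, "tz": 2, "roll": 0}, {"tx": 0, "ty": 0, "tz": 1, "roll": 0}]}}

```text
t: 28.98
position: [0.5745, 0.2488, 0.1143]
tool_rot: [180.0, 0.1, -164.0]
ft_force: [0.1, -0.8, -1.0]
grip_width: 0.0297
```

{"name": "send_rows", "arguments": {"rows": [{"tx": 0, "ty": 0, "tz": 0, "roll": 0}, {"tx": 0, "ty": 0, "tz": 0, "roll": 0}, {"tx": 0, "ty": 0, "tz": 0, "roll": 0}, {"tx": 0, "ty": 0, "tz": 0, "roll": 0}]}}

```text
t: 29.32
position: [0.5743, 0.2488, 0.114]
tool_rot: [180.0, 0.0, -164.0]
ft_force: [-0.5, 0.3, -1.6]
grip_width: 0.0297
```

{"name": "send_rows", "arguments": {"rows": [{"tx": 0, "ty": 0, "tz": 1, "roll": 0}, {"tx": 0, "ty": 0, "tz": 0.9, "roll": 0}, {"tx": 0, "ty": 0, "tz": 0, "roll": 0}, {"tx": 0, "ty": 0, "tz": 0, "roll": 0}]}}

```text
t: 29.65
position: [0.5741, 0.2487, 0.1117]
tool_rot: [-180.0, -0.0, -164.0]
ft_force: [0.3, 0.1, -0.8]
grip_width: 0.0295
```

{"name": "send_rows", "arguments": {"rows": [{"tx": 0, "ty": 0, "tz": 0.5, "roll": 0}, {"tx": 0, "ty": 0, "tz": 0, "roll": 0}, {"tx": 0, "ty": 0, "tz": 0, "roll": 0}]}}

```text
t: 29.9
position: [0.5741, 0.2487, 0.1116]
tool_rot: [-180.0, 0.0, -164.0]
ft_force: [-1.7, -0.5, 5.3]
grip_width: 0.0299
```

{"name": "send_rows", "arguments": {"rows": [{"tx": 0, "ty": 0, "tz": 0.4, "roll": 0}, {"tx": 0, "ty": 0, "tz": 0, "roll": 0}, {"tx": 0, "ty": 0, "tz": 0, "roll": 0}]}}

```text
t: 30.15
position: [0.5742, 0.2487, 0.1116]
tool_rot: [-180.0, 0.0, -164.0]
ft_force: [-1.7, -1.2, 9.1]
grip_width: 0.0297
```

Contact is made. I release, retreat and go to v1.

{"name": "send_rows", "arguments": {"rows": [{"tx": 0, "ty": 0, "tz": -0.7, "roll": 0}, {"tx": 0, "ty": 0, "tz": 0, "roll": 0}, {"tx": 0, "ty": 0, "tz": 0, "roll": 0}]}}

```text
t: 30.4
position: [0.5742, 0.2487, 0.1116]
tool_rot: [-180.0, 0.0, -164.0]
ft_force: [-0.5, -0.4, 3.2]
grip_width: 0.0298
```

{"name": "send_rows", "arguments": {"rows": [{"tx": 0, "ty": 0, "tz": 0, "roll": 0}, {"tx": 0, "ty": 0, "tz": 0, "roll": 0}, {"tx": 0, "ty": 0, "tz": 0, "roll": 0}, {"tx": 0, "ty": 0, "tz": 0, "roll": 0}, {"tx": 0, "ty": 0, "tz": 0, "roll": 0}], "gripper": 0.2}}

```text
t: 30.82
position: [0.5741, 0.2487, 0.1114]
tool_rot: [-180.0, -0.0, -164.0]
ft_force: [0.1, -0.8, -1.1]
grip_width: 0.0585
```

{"name": "send_rows", "arguments": {"rows": [{"tx": 0, "ty": 0, "tz": 0, "roll": 0}, {"tx": 0, "ty": 0, "tz": 0, "roll": 0}, {"tx": 0, "ty": 0, "tz": -3, "roll": 0}, {"tx": 0, "ty": 0, "tz": -6, "roll": 0}, {"tx": 0, "ty": 0, "tz": -15, "roll": 0}]}}

```text
t: 31.23
position: [0.5735, 0.2484, 0.1348]
tool_rot: [-180.0, -0.1, -164.0]
ft_force: [-0.8, 0.6, -0.4]
grip_width: 0.0745
```

{"name": "send_rows", "arguments": {"rows": [{"tx": 0, "ty": 0, "tz": -25, "roll": 0}, {"tx": 0, "ty": 0, "tz": -35, "roll": 0}, {"tx": 0, "ty": 0, "tz": -35, "roll": 0}, {"tx": 0, "ty": 0, "tz": -33, "roll": 0}, {"tx": 0, "ty": 0, "tz": -20, "roll": 0}]}}

```text
t: 31.65
position: [0.5747, 0.2489, 0.2879]
tool_rot: [180.0, 0.2, -164.0]
ft_force: [0.1, 0.2, 0.4]
grip_width: 0.0742
```

```bash
python3 -c "
from h import *
plan([.5545,-.1443,.26],100.2,step=38,cur=[.5742,.2487,.283,196])"
```

```text
from [574.2 248.7 283. ] 196 n 14

{"tx":9.1,"ty":-26.6,"tz":1.6,"roll":6.84},{"tx":5.9,"ty":-27.5,"tz":1.6,"roll":6.84},{"tx":2.5,"ty":-28,"tz":1.6,"roll":6.84},{"tx":-0.8,"ty":-28.1,"tz":1.7,"roll":6.84},{"tx":-4.2,"ty":-27.8,"tz":1.6,"roll":6.84},
{"tx":-7.4,"ty":-27.1,"tz":1.7,"roll":6.84},{"tx":-10.6,"ty":-26,"tz":1.6,"roll":6.84},{"tx":-13.6,"ty":-24.6,"tz":1.7,"roll":6.84},{"tx":-16.5,"ty":-22.8,"tz":1.6,"roll":6.84},{"tx":-19.1,"ty":-20.7,"tz":1.7,"roll":6.84},
{"tx":-21.4,"ty":-18.2,"tz":1.6,"roll":6.84},{"tx":-23.4,"ty":-15.6,"tz":1.7,"roll":6.84},{"tx":-25,"ty":-12.7,"tz":1.6,"roll":6.84},{"tx":-26.4,"ty":-9.5,"tz":1.7,"roll":6.84},
end [ 554.5 -144.3  260. ] 100.24
```

{"name": "send_rows", "arguments": {"rows": [{"tx": 9.1, "ty": -26.6, "tz": 1.6, "roll": 6.84}, {"tx": 5.9, "ty": -27.5, "tz": 1.6, "roll": 6.84}, {"tx": 2.5, "ty": -28, "tz": 1.6, "roll": 6.84}, {"tx": -0.8, "ty": -28.1, "tz": 1.7, "roll": 6.84}, {"tx": -4.2, "ty": -27.8, "tz": 1.6, "roll": 6.84}]}}

```text
t: 32.07
position: [0.5668, 0.107, 0.2762]
tool_rot: [180.0, 0.0, 161.5]
ft_force: [0.6, -0.6, 0.4]
grip_width: 0.0743
```

{"name": "send_rows", "arguments": {"rows": [{"tx": -7.4, "ty": -27.1, "tz": 1.7, "roll": 6.84}, {"tx": -10.6, "ty": -26, "tz": 1.6, "roll": 6.84}, {"tx": -13.6, "ty": -24.6, "tz": 1.7, "roll": 6.84}, {"tx": -16.5, "ty": -22.8, "tz": 1.6, "roll": 6.84}, {"tx": -19.1, "ty": -20.7, "tz": 1.7, "roll": 6.84}]}}

```text
t: 32.48
position: [0.5599, -0.0333, 0.2678]
tool_rot: [179.9, 0.0, 127.3]
ft_force: [0.6, 0.3, -0.1]
grip_width: 0.0744
```

{"name": "send_rows", "arguments": {"rows": [{"tx": -21.4, "ty": -18.2, "tz": 1.6, "roll": 6.84}, {"tx": -23.4, "ty": -15.6, "tz": 1.7, "roll": 6.84}, {"tx": -25, "ty": -12.7, "tz": 1.6, "roll": 6.84}, {"tx": -26.4, "ty": -9.5, "tz": 1.7, "roll": 6.84}, {"tx": 0, "ty": 0, "tz": 0, "roll": 0}]}}

```text
t: 32.9
position: [0.5537, -0.15, 0.2613]
tool_rot: [180.0, 0.2, 99.5]
ft_force: [-0.8, 0.2, 1.2]
grip_width: 0.0746
```

{"name": "send_rows", "arguments": {"rows": [{"tx": 0, "ty": 0, "tz": 0, "roll": 0}, {"tx": 0, "ty": 0, "tz": 0, "roll": 0}, {"tx": 0, "ty": 0, "tz": 0, "roll": 0}, {"tx": 0, "ty": 0, "tz": 0, "roll": 0}, {"tx": 0, "ty": 0, "tz": 0, "roll": 0}]}}

```text
t: 33.32
position: [0.5548, -0.1433, 0.2607]
tool_rot: [180.0, -0.0, 100.4]
ft_force: [0.6, 0.3, 0.3]
grip_width: 0.0746
```

Run:
```python
from rig import *
import cv2
s=get_obs();print(s['position'],s['tool_rot'],s['grip_width'])
c=camera("wrist");import numpy as np;np.savez("w8.npz",K=c["K"],V=c["view"])
a=cv2.resize(c["color"],(800,600))[60:460,150:650]
b=cv2.resize(camera("top")["color"][120:250,120:220],(300,400),interpolation=cv2.INTER_CUBIC)
cv2.imwrite("pics/w8.png",cv2.convertScaleAbs(cv2.hconcat([a,b]),alpha=1.5))
```

```text
[ 0.55476592 -0.14325669  0.26066303] [ 1.79983471e+02 -2.20587502e-02  1.00380132e+02] 0.07455845758562107
```

View pics/w8.png

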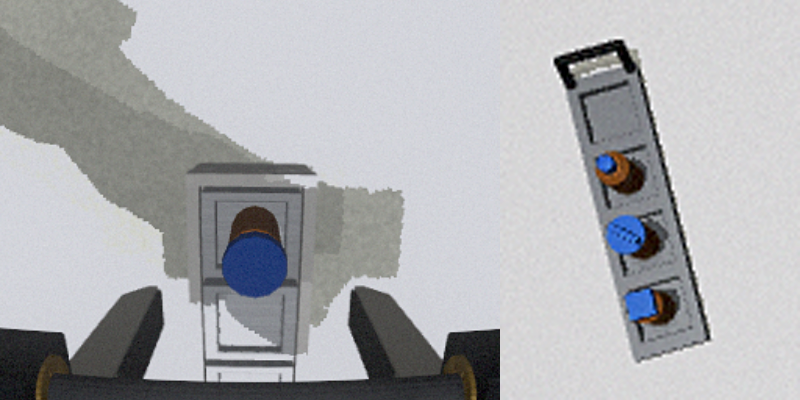

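Three vials stand upright in the correct pockets, and v1 is centred below the gripper (x=255 px). I descend and grip it.

{"name": "send_rows", "arguments": {"rows": [{"tx": -0.5, "ty": 0, "tz": 25, "roll": 0}, {"tx": 0, "ty": 0, "tz": 35, "roll": 0}, {"tx": 0, "ty": 0, "tz": 25, "roll": 0}, {"tx": 0, "ty": 0, "tz": 14, "roll": 0}, {"tx": 0, "ty": 0, "tz": 6, "roll": 0}]}}

```text
t: 33.83
position: [0.5539, -0.1443, 0.1533]
tool_rot: [-179.8, -0.1, 100.3]
ft_force: [-0.1, 0.5, -0.6]
grip_width: 0.0744
```

{"name": "send_rows", "arguments": {"rows": [{"tx": 0, "ty": 0, "tz": 0, "roll": 0}, {"tx": 0, "ty": 0, "tz": 0, "roll": 0}, {"tx": 0, "ty": 0, "tz": 0, "roll": 0}, {"tx": 0, "ty": 0, "tz": 0, "roll": 0}]}}

```text
t: 34.17
position: [0.5552, -0.1449, 0.1567]
tool_rot: [179.9, 0.0, 100.3]
ft_force: [-0.0, -0.2, -0.8]
grip_width: 0.0743
```

{"name": "send_rows", "arguments": {"rows": [{"tx": 0, "ty": 0, "tz": 0, "roll": 0}, {"tx": 0, "ty": 0, "tz": 0, "roll": 0}, {"tx": 0, "ty": 0, "tz": 0, "roll": 0}, {"tx": 0, "ty": 0, "tz": 0, "roll": 0}, {"tx": 0, "ty": 0, "tz": 0, "roll": 0}], "gripper": 0.8, "force": 20}}

```text
t: 34.58
position: [0.5547, -0.1448, 0.1556]
tool_rot: [180.0, 0.0, 100.3]
ft_force: [0.4, 0.1, -0.2]
grip_width: 0.0454
```

{"name": "send_rows", "arguments": {"rows": [{"tx": 0, "ty": 0, "tz": 0, "roll": 0}, {"tx": 0, "ty": 0, "tz": 0, "roll": 0}, {"tx": 0, "ty": 0, "tz": 0, "roll": 0}, {"tx": 0, "ty": 0, "tz": 0, "roll": 0}, {"tx": 0, "ty": 0, "tz": 0, "roll": 0}]}}

```text
t: 35.0
position: [0.5547, -0.1448, 0.1555]
tool_rot: [-180.0, 0.0, 100.3]
ft_force: [0.0, 0.0, -0.8]
grip_width: 0.0326
```

{"name": "send_rows", "arguments": {"rows": [{"tx": 0, "ty": 0, "tz": -2, "roll": 0}, {"tx": 0, "ty": 0, "tz": -5, "roll": 0}, {"tx": 0, "ty": 0, "tz": -10, "roll": 0}, {"tx": 0, "ty": 0, "tz": -16, "roll": 0}, {"tx": 0, "ty": 0, "tz": -22, "roll": 0}], "force": 30}}

```text
t: 35.42
position: [0.5541, -0.1447, 0.2109]
tool_rot: [-179.9, -0.0, 100.3]
ft_force: [0.4, -0.5, -1.2]
grip_width: 0.0322
```

{"name": "send_rows", "arguments": {"rows": [{"tx": 0, "ty": 0, "tz": -25, "roll": 0}, {"tx": 0, "ty": 0, "tz": -22, "roll": 0}, {"tx": 0, "ty": 0, "tz": -16, "roll": 0}, {"tx": 0, "ty": 0, "tz": -11.5, "roll": 0}]}}

```text
t: 35.75
position: [0.5549, -0.145, 0.2877]
tool_rot: [179.9, 0.0, 100.3]
ft_force: [1.0, 0.1, -0.7]
grip_width: 0.0321
```

Run:
```python
from h import plan
plan([.6335,.2655,.235],196.1,step=26,cur=[.5547,-.1448,.285,100.3])
```

```text
from [ 554.7 -144.8  285. ] 100.3 n 17

{"tx":22.9,"ty":8.9,"tz":2.9,"roll":-5.64},{"tx":21.9,"ty":11.1,"tz":2.9,"roll":-5.64},{"tx":20.7,"ty":13.2,"tz":2.9,"roll":-5.64},{"tx":19.3,"ty":15.2,"tz":3,"roll":-5.64},{"tx":17.8,"ty":17,"tz":2.9,"roll":-5.64},
{"tx":16,"ty":18.6,"tz":3,"roll":-5.64},{"tx":14.1,"ty":20.1,"tz":2.9,"roll":-5.64},{"tx":12.1,"ty":21.4,"tz":3,"roll":-5.64},{"tx":9.9,"ty":22.5,"tz":2.9,"roll":-5.64},{"tx":7.6,"ty":23.4,"tz":3,"roll":-5.64},
{"tx":5.3,"ty":24,"tz":2.9,"roll":-5.64},{"tx":2.9,"ty":24.4,"tz":3,"roll":-5.64},{"tx":0.5,"ty":24.6,"tz":2.9,"roll":-5.64},{"tx":-1.9,"ty":24.5,"tz":3,"roll":-5.64},{"tx":-4.3,"ty":24.2,"tz":2.9,"roll":-5.64},
{"tx":-6.7,"ty":23.7,"tz":3,"roll":-5.64},{"tx":-9,"ty":22.8,"tz":2.9,"roll":-5.64},
end [633.5 265.5 235. ] 196.18
```

{"name": "send_rows", "arguments": {"rows": [{"tx": 22.9, "ty": 8.9, "tz": 2.9, "roll": -5.64}, {"tx": 21.9, "ty": 11.1, "tz": 2.9, "roll": -5.64}, {"tx": 20.7, "ty": 13.2, "tz": 2.9, "roll": -5.64}, {"tx": 19.3, "ty": 15.2, "tz": 3, "roll": -5.64}, {"tx": 17.8, "ty": 17, "tz": 2.9, "roll": -5.64}]}}

```text
t: 36.17
position: [0.578, -0.0231, 0.2708]
tool_rot: [180.0, 0.0, 128.7]
ft_force: [0.6, 0.4, -1.1]
grip_width: 0.0322
```

{"name": "send_rows", "arguments": {"rows": [{"tx": 16, "ty": 18.6, "tz": 3, "roll": -5.64}, {"tx": 14.1, "ty": 20.1, "tz": 2.9, "roll": -5.64}, {"tx": 12.1, "ty": 21.4, "tz": 3, "roll": -5.64}, {"tx": 9.9, "ty": 22.5, "tz": 2.9, "roll": -5.64}, {"tx": 7.6, "ty": 23.4, "tz": 3, "roll": -5.64}]}}

```text
t: 36.58
position: [0.6011, 0.0975, 0.2559]
tool_rot: [-180.0, 0.0, 156.9]
ft_force: [-0.3, -0.7, -0.4]
grip_width: 0.0322
```

{"name": "send_rows", "arguments": {"rows": [{"tx": 5.3, "ty": 24, "tz": 2.9, "roll": -5.64}, {"tx": 2.9, "ty": 24.4, "tz": 3, "roll": -5.64}, {"tx": 0.5, "ty": 24.6, "tz": 2.9, "roll": -5.64}, {"tx": -1.9, "ty": 24.5, "tz": 3, "roll": -5.64}, {"tx": -4.3, "ty": 24.2, "tz": 2.9, "roll": -5.64}]}}

```text
t: 37.0
position: [0.6244, 0.2182, 0.2411]
tool_rot: [-180.0, -0.0, -174.9]
ft_force: [0.8, -0.1, -1.0]
grip_width: 0.0322
```

{"name": "send_rows", "arguments": {"rows": [{"tx": -6.7, "ty": 23.7, "tz": 3, "roll": -5.64}, {"tx": -9, "ty": 22.8, "tz": 2.9, "roll": -5.64}, {"tx": 0, "ty": 0, "tz": 0, "roll": 0}, {"tx": 0, "ty": 0, "tz": 0, "roll": 0}, {"tx": 0, "ty": 0, "tz": 0, "roll": 0}]}}

```text
t: 37.42
position: [0.6337, 0.2645, 0.235]
tool_rot: [-179.9, -0.0, -164.0]
ft_force: [1.4, -0.2, -0.6]
grip_width: 0.0325
```

{"name": "send_rows", "arguments": {"rows": [{"tx": 0, "ty": 0, "tz": 0, "roll": 0}, {"tx": 0, "ty": 0, "tz": 0, "roll": 0}, {"tx": 0, "ty": 0, "tz": 0, "roll": 0}, {"tx": 0, "ty": 0, "tz": 0, "roll": 0}]}}

```text
t: 37.75
position: [0.6339, 0.2648, 0.2353]
tool_rot: [-180.0, 0.0, -163.9]
ft_force: [-0.5, 0.8, -1.3]
grip_width: 0.0321
```

Down 123.5 mm to about 111.5, with contact expected near 109.5.

{"name": "send_rows", "arguments": {"rows": [{"tx": 0, "ty": 0.5, "tz": 20, "roll": 0}, {"tx": 0, "ty": 0, "tz": 28, "roll": 0}, {"tx": 0, "ty": 0, "tz": 28, "roll": 0}, {"tx": 0, "ty": 0, "tz": 20, "roll": 0}, {"tx": 0, "ty": 0, "tz": 11, "roll": 0}]}}

```text
t: 38.17
position: [0.6328, 0.2652, 0.1255]
tool_rot: [-180.0, -0.2, -163.9]
ft_force: [0.3, 0.2, -0.1]
grip_width: 0.0321
```

{"name": "send_rows", "arguments": {"rows": [{"tx": 0, "ty": 0, "tz": 7, "roll": 0}, {"tx": 0, "ty": 0, "tz": 4, "roll": 0}, {"tx": 0, "ty": 0, "tz": 3, "roll": 0}, {"tx": 0, "ty": 0, "tz": 2, "roll": 0}, {"tx": 0, "ty": 0, "tz": 0.5, "roll": 0}]}}

```text
t: 38.58
position: [0.634, 0.266, 0.1122]
tool_rot: [180.0, 0.1, -163.9]
ft_force: [-0.4, 0.1, -0.8]
grip_width: 0.0325
```

{"name": "send_rows", "arguments": {"rows": [{"tx": 0, "ty": 0, "tz": 0, "roll": 0}, {"tx": 0, "ty": 0, "tz": 0, "roll": 0}, {"tx": 0, "ty": 0, "tz": 0, "roll": 0}, {"tx": 0, "ty": 0, "tz": 0, "roll": 0}]}}

```text
t: 38.92
position: [0.6338, 0.2659, 0.1119]
tool_rot: [180.0, 0.0, -163.9]
ft_force: [0.4, -0.2, -0.3]
grip_width: 0.032
```

{"name": "send_rows", "arguments": {"rows": [{"tx": 0, "ty": 0, "tz": 1, "roll": 0}, {"tx": 0, "ty": 0, "tz": 0.8, "roll": 0}, {"tx": 0, "ty": 0, "tz": 0, "roll": 0}, {"tx": 0, "ty": 0, "tz": 0, "roll": 0}]}}

```text
t: 39.25
position: [0.6336, 0.2659, 0.1096]
tool_rot: [-180.0, -0.0, -163.9]
ft_force: [0.5, -0.1, -0.8]
grip_width: 0.0323
```

{"name": "send_rows", "arguments": {"rows": [{"tx": 0, "ty": 0, "tz": 0.5, "roll": 0}, {"tx": 0, "ty": 0, "tz": 0, "roll": 0}, {"tx": 0, "ty": 0, "tz": 0, "roll": 0}]}}

```text
t: 39.5
position: [0.6338, 0.2659, 0.1095]
tool_rot: [180.0, 0.0, -163.9]
ft_force: [-0.9, -0.2, 3.5]
grip_width: 0.0322
```

{"name": "send_rows", "arguments": {"rows": [{"tx": 0, "ty": 0, "tz": 0.4, "roll": 0}, {"tx": 0, "ty": 0, "tz": 0, "roll": 0}, {"tx": 0, "ty": 0, "tz": 0, "roll": 0}]}}

```text
t: 39.75
position: [0.6339, 0.266, 0.1096]
tool_rot: [180.0, 0.1, -163.9]
ft_force: [-0.8, -0.2, 7.2]
grip_width: 0.0322
```

Contact. I release, retreat and move clear towards y = 0 for the last look.

{"name": "send_rows", "arguments": {"rows": [{"tx": 0, "ty": 0, "tz": -0.6, "roll": 0}, {"tx": 0, "ty": 0, "tz": 0, "roll": 0}, {"tx": 0, "ty": 0, "tz": 0, "roll": 0}]}}

```text
t: 40.0
position: [0.6338, 0.266, 0.1096]
tool_rot: [180.0, 0.0, -163.9]
ft_force: [-0.1, -0.6, 3.9]
grip_width: 0.0323
```

{"name": "send_rows", "arguments": {"rows": [{"tx": 0, "ty": 0, "tz": 0, "roll": 0}, {"tx": 0, "ty": 0, "tz": 0, "roll": 0}, {"tx": 0, "ty": 0, "tz": 0, "roll": 0}, {"tx": 0, "ty": 0, "tz": 0, "roll": 0}, {"tx": 0, "ty": 0, "tz": 0, "roll": 0}], "gripper": 0.2}}

```text
t: 40.42
position: [0.6336, 0.2659, 0.1093]
tool_rot: [-180.0, -0.0, -163.9]
ft_force: [0.7, 0.8, 0.2]
grip_width: 0.0609
```

{"name": "send_rows", "arguments": {"rows": [{"tx": 0, "ty": 0, "tz": 0, "roll": 0}, {"tx": 0, "ty": 0, "tz": 0, "roll": 0}, {"tx": 0, "ty": 0, "tz": -3, "roll": 0}, {"tx": 0, "ty": 0, "tz": -6, "roll": 0}, {"tx": 0, "ty": 0, "tz": -15, "roll": 0}]}}

```text
t: 40.83
position: [0.6329, 0.2656, 0.1325]
tool_rot: [-180.0, -0.2, -163.9]
ft_force: [-0.2, -0.8, 0.2]
grip_width: 0.0742
```

{"name": "send_rows", "arguments": {"rows": [{"tx": 0, "ty": 0, "tz": -25, "roll": 0}, {"tx": 0, "ty": 0, "tz": -35, "roll": 0}, {"tx": 0, "ty": 0, "tz": -35, "roll": 0}, {"tx": 0, "ty": 0, "tz": -35, "roll": 0}, {"tx": 0, "ty": 0, "tz": -30, "roll": 0}]}}

```text
t: 41.25
position: [0.6337, 0.2659, 0.2967]
tool_rot: [180.0, 0.1, -163.9]
ft_force: [-0.0, -0.2, 0.2]
grip_width: 0.0739
```

{"name": "send_rows", "arguments": {"rows": [{"tx": 0, "ty": -38, "tz": 0, "roll": 0}, {"tx": 0, "ty": -38, "tz": 0, "roll": 0}, {"tx": 0, "ty": -38, "tz": 0, "roll": 0}, {"tx": 0, "ty": -38, "tz": 0, "roll": 0}, {"tx": 0, "ty": -38, "tz": 0, "roll": 0}]}}

```text
t: 41.67
position: [0.6866, 0.0817, 0.2944]
tool_rot: [-180.0, 0.1, -163.8]
ft_force: [-0.2, -0.2, -1.0]
grip_width: 0.0745
```

{"name": "send_rows", "arguments": {"rows": [{"tx": 0, "ty": -30, "tz": 0, "roll": 0}, {"tx": 0, "ty": -15, "tz": 0, "roll": 0}, {"tx": 0, "ty": 0, "tz": 0, "roll": 0}, {"tx": 0, "ty": 0, "tz": 0, "roll": 0}, {"tx": 0, "ty": 0, "tz": 0, "roll": 0}]}}

```text
t: 42.08
position: [0.6985, 0.0427, 0.2936]
tool_rot: [179.9, 0.0, -163.7]
ft_force: [-0.6, 0.3, 0.6]
grip_width: 0.0746
```

Run:
```python
from rig import *
import cv2
s=get_obs();print(s['t'],s['position'],s['grip_width'])
a=cv2.resize(camera("scene")["color"][110:220,280:420],(508,400),interpolation=cv2.INTER_CUBIC)
b=cv2.resize(camera("top")["color"][120:250,125:220],(292,400),interpolation=cv2.INTER_CUBIC)
cv2.imwrite("pics/f.png",cv2.convertScaleAbs(cv2.hconcat([a,b]),alpha=1.5))
```

```text
42.0833 [0.69853205 0.04265665 0.29364802] 0.07458819158426248
```

View pics/f.png

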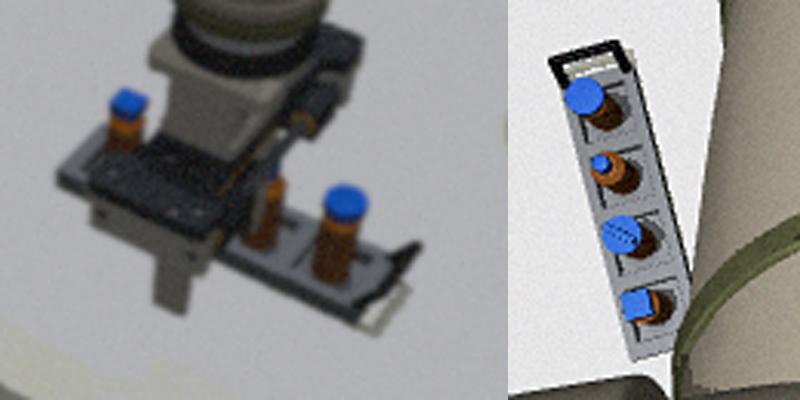

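All four vials stand upright and in order: wide cap beside the handle, then narrow, tab, and square at the far end. The gripper is clear of everything.

{"name": "send_rows", "arguments": {"rows": [{"tx": 0, "ty": 0, "tz": -10, "roll": 0}, {"tx": 0, "ty": 0, "tz": 0, "roll": 0}, {"tx": 0, "ty": 0, "tz": 0, "roll": 0}, {"tx": 0, "ty": 0, "tz": 0, "roll": 0}, {"tx": 0, "ty": 0, "tz": 0, "roll": 0}]}}

```text
t: 42.6
position: [0.6989, 0.0403, 0.3034]
tool_rot: [-180.0, -0.0, -163.9]
ft_force: [0.2, -0.1, 0.4]
grip_width: 0.0744
```

```bash
python3 -c "
from rig import *
s=get_obs();print(s['t'],s['ft_force'],abs(s['dq']).max());print(sign_off())"
```

```text
42.6 [ 0.2197503  -0.07113372  0.40955845] 0.19318145126064976
the job is handed in; nothing more can be done
None
```

All four vials are in the rack in reverse order, and I handed the job in at 42.6 s of the 115 s allowed. From the pocket farthest from the handle to the one beside it, they are square cap (v3), tab cap (v4), narrow cap (v2) and wide cap (v1). I lowered each in sub-millimetre steps until it touched the pocket floor (at most about 11 N), then released it.

**Last checks:** The final top view shows all four upright, one to a pocket. The scene view was partly blocked by the arm. It showed v1 and v3 upright, v2 only in part and v4 not at all, so v4's final position rests on the top view alone. The gripper was clear, with the measured force near zero. I did not look again at the flask, bottle and beaker at the end.

**What disagreed:**
- **Camera calibration:** The wrist and top cameras differed by about 4 mm on the rack's position. I used the wrist values, and the vials fitted the pockets.
- **Grip on the wide caps:** On v4 and v1 the fingers closed at about 32 mm instead of 30 mm, so they most likely held the cap rims instead of the glass. Going 5 mm lower on v4 made no difference, so I carried both with more grip force and slower moves.

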